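# Load the plate exposure case with a spatula

## Task

Take the spatula from its mat, lever the orange cover of the exposure case up with its blade and leave the cover standing wide open; then slide the blade under each printing plate on the worktop, carry it over and set it down flat on the bed of the case, side by side, far enough in that the cover's skirt can come down in front of them. The plates are freshly coated: never touch them with the fingers, and leave the green-banded ink tin, the ink jar and the loupe where they stand. When all plates are in, lay the spatula back on its mat, lengthwise and with the blade pointing the way it did, and shut the cover fully.

Things in the scene. Friction and masses are not known exactly. Their poses are not given: they have to be found in the camera images.
- plate1: printing plate pallet (some runs lack it): blue board 90 (own x) x 80 (y) x 5 mm, copper plate on top, on two wooden runners 10 mm wide, 12 mm high, along x under its long edges: a tunnel 60 mm wide, 12 mm high runs through beneath it along x, open at both ends. 20 mm high in all, about 0.12 kg. Origin: centre of its underside (foot of the runners), z up. Starts standing on the worktop.
- plate2: printing plate pallet (some runs lack it): blue board 90 (own x) x 80 (y) x 5 mm, copper plate on top, on two wooden runners 10 mm wide, 12 mm high, along x under its long edges: a tunnel 60 mm wide, 12 mm high runs through beneath it along x, open at both ends. 20 mm high in all, about 0.12 kg. Origin: centre of its underside (foot of the runners), z up. Starts standing on the worktop.
- plate3: printing plate pallet (some runs lack it): blue board 90 (own x) x 80 (y) x 5 mm, copper plate on top, on two wooden runners 10 mm wide, 12 mm high, along x under its long edges: a tunnel 60 mm wide, 12 mm high runs through beneath it along x, open at both ends. 20 mm high in all, about 0.12 kg. Origin: centre of its underside (foot of the runners), z up. Starts standing on the worktop.
- spatula: steel spatula, 0.16 kg, 215 mm long; stands level on its blade and a foot. Own x: handle to tip; origin: underside, mid-length. Blade 40 mm wide, 3 mm thick, x +7.5 to +107.5 mm, underside at z 0; thin neck from its heel (x +12) up to the handle: wooden bar x -102 to -18 mm, 20 mm wide (y), 24 mm high, centre 50 mm above the underside. Foot bar at x -95 mm, 60 mm wide (y), 8 mm high, down to z 0.
- spatula_grip (a point): point to grip the handle from above, in the centre of the bar, 50 mm above the spatula's underside; 155 mm behind the blade's tip and 105 mm behind the middle of the blade. Same axes as the spatula.
- mat: black rubber mat 240 x 75 x 3 mm fixed to the worktop, the spatula's place; own x along its length, origin at the centre of its underside. The spatula lies lengthwise on it with the blade towards +x.
- case: grey exposure case, fixed. Origin: centre of underside; x from open front to hinged back, y left, z up. Bed slab 190 (x) x 320 mm (y), flat top 20 mm above the worktop. Walls to 48 mm above the worktop: sides (inner faces y +-148 mm, from x -60 mm back), back (inner face x +85 mm). The front is closed only by the cover's skirt; the bed juts out 23 mm before it as a sill.
- bay1 (a point): on the bed surface: middle of the left of three places for a plate pallet, side by side 94 mm apart; same axes as the case. Any plate may go in any place.
- bay2 (a point): on the bed surface: middle of the middle of three places for a plate pallet, side by side 94 mm apart; same axes as the case. Any plate may go in any place.
- bay3 (a point): on the bed surface: middle of the right of three places for a plate pallet, side by side 94 mm apart; same axes as the case. Any plate may go in any place.
- cover (a joint): angle of the case's orange hinged cover, rad: 0 shut, 1.4 fully open (stop). It opens upwards about the case's back edge; a stiff friction hinge (0.2 N m, the cover weighs 0.22 kg) keeps it at any angle. It has no handle.
- cover_hinge (a point): on the hinge axis of the cover (the axis runs along the case's y), at the middle: 92 mm behind the case's origin, 52 mm above the worktop. Turns with the cover.
- cover_edge (a point): middle of the lower front edge of the cover's skirt; turns with the cover. Cover: panel 8 mm thick, 320 mm wide, reaching 164 mm from the hinge, mid-plane at hinge height; its front skirt, 8 mm thick, hangs 19 mm below the panel. Shut, the skirt ends 9 mm above the bed, a slot for a blade all along the front, 72 mm before the case's origin.
- ink_tin_green: ink tin with green band, 76 mm across, 65 mm high (bystander; origin at the centre of its underside)
- ink_jar: small ink jar with black cap, 54 mm across, 65 mm high (bystander; origin at the centre of its underside)
- loupe: black loupe, 52 mm across, 40 mm high (bystander; origin at the centre of its underside)
Not all that is in view belongs to the job. Leave any pink look-alike of the spatula alone. Leave any yellow look-alike of the plate3 alone.

How it is judged:
On the way, in this order (a step that is already met when the one before it is completed fails the run):
1. the cover is levered up by the spatula's blade (contact force between spatula and cover above 0.3 N and value of joint cover above 0.1 rad), for 0.05 s.
2. the cover stands open (over 0.8 rad) (value of joint cover above 0.8 rad), for 0.2 s.
3. all the plates lie flat on the bed while the cover is open (x of plate1 in the frame of case between -0.03 and 0.056 m and y of plate1 in the frame of case between -0.125 and 0.125 m and z of plate1 in the frame of case between 0.014 and 0.027 m and angle between each of plate1, plate2, plate3's own z axis and vertical below 0.1 rad and x of plate2 in the frame of case between -0.03 and 0.056 m and y of plate2 in the frame of case between -0.125 and 0.125 m and z of plate2 in the frame of case between 0.014 and 0.027 m and x of plate3 in the frame of case between -0.03 and 0.056 m and y of plate3 in the frame of case between -0.125 and 0.125 m and z of plate3 in the frame of case between 0.014 and 0.027 m and value of joint cover above 0.6 rad), for 0.2 s.
At the end, for the whole second after the job is handed in: Each plate flat on the bed (centre -30 to +56 mm along the case's x, within 125 mm of its middle line), cover shut (< 0.06 rad), spatula level on its mat (middles within 30 mm, lengthwise within 0.3 rad, blade to the mat's +x), all at rest (x of plate1 in the frame of case between -0.03 and 0.056 m and y of plate1 in the frame of case between -0.125 and 0.125 m and z of plate1 in the frame of case between 0.014 and 0.027 m and angle between each of plate1, plate2, plate3, spatula's own z axis and vertical below 0.1 rad and linear speed of each of plate1, plate2, plate3, spatula below 0.02 m/s and x of plate2 in the frame of case between -0.03 and 0.056 m and y of plate2 in the frame of case between -0.125 and 0.125 m and z of plate2 in the frame of case between 0.014 and 0.027 m and x of plate3 in the frame of case between -0.03 and 0.056 m and y of plate3 in the frame of case between -0.125 and 0.125 m and z of plate3 in the frame of case between 0.014 and 0.027 m and value of joint cover below 0.06 rad and horizontal distance between spatula and mat below 0.03 m and height (world z) of spatula below 0.008 m and angle between the x axis of spatula and the x axis of mat, either way round below 0.3 rad and x of spatula_grip in the frame of mat below 0 m); the robot touches nothing.
It fails at once if the fingers touch a plate (contact force between the fingers and plate1 above 1 N or contact force between the fingers and plate2 above 1 N or contact force between the fingers and plate3 above 1 N).
It fails at once if a bystander is displaced by more than 40 mm (distance of any of ink_tin_green, ink_jar, loupe from where it was at the start of the episode above 0.04 m).
Of plate1, plate2, plate3 only 2 to 3 are there at a start; the rules pass over those that are not, and their reading is None.
At some moment in a run one of plate1, plate2, plate3, spatula may be knocked a few centimetres aside while the robot is not near it.
It also fails if it takes over 210 s, if anything falls off the work surface, if the arm or the gripper's body presses on something with over 40 N, if the wrist force passes 120 N, or if a joint passes its speed limit or range.

## Robot

A 6-joint arm with a two-finger parallel gripper is mounted at the origin on the work surface. World frame = base frame: x ahead of the robot, y to its left, z up, the work surface at z = 0. Lengths are in m, angles in rad, forces in N, time in s.
With the tool pointing down it reaches from about 0.35 to 0.725 m from the base axis. Payload 4.3 kg.
Tool frame: the origin (TCP) lies between the finger pads; the fingertips stand 22 mm ahead of it and the grasp point (between the pads) lies 3 mm ahead of it; z points along the fingers, y is the line along which they close (so a half turn about z gives the same grasp; the last joint's range is limited). The gripper opens to 85 mm and grips with 20 to 120 N. Pads are 22 mm wide; open, the fingers measure 114 mm over their backs; the gripper's body (76 mm by 85 mm) begins 54 mm behind the grasp point. The pads swing forward as they close: fully open they stand 13 mm farther back than shut.
Start: joints at [1.193, 0.377, 0.081, 1.274, 0, 1.46], TCP at [0.152, 0.555, 0.253] pointing down, gripper open.
Joint ranges: [-2.72, 2.72], [-0.84, 1.66], [-1.02, 1.22], [-1.77, 2.12], [-1.37, 1.28], [-3.14, 3.14]. Speed limits (rad/s): [2.57, 2.57, 3.14, 3.14, 3.14, 3.14].

## Interface

Orientations are given as a rotation vector (axis times angle).
In Python, from cell import * gives the robot as it stands.
- The arm moves only by the tool servo_tool, never from a script. Its argument "moves" is a list of rows, each a list of 5 numbers: the opening in per cent of the stroke, from 0 (shut) to 100 (fully open), then the shift along the world's x, y, z in m, then the turn about the world's z in rad. In form: [[jaw, tx, ty, tz, twist], ...]. A call has 1 to 12 rows; each row is the pose to reach, as a shift and turn from the pose commanded when the call began; what a row does not reach only later rows make up. A row lasts 1/12 s, in which the tool goes at most 41.7 mm and 7.16 degrees, less where a joint would pass 70% of its speed; a pose out of reach is approached as far as the arm can. A call with a gripper value outside its range is refused whole. The fingers move at their own pace and stop on an object; "newtons" is the grip in N (left out, the last holds). Time passes only in rows, so rows that repeat a pose let the fingers close. It gives the time, the measured TCP pose, the force, the opening and the grip force at its end, in the units of the state.
- read_state(): the state, without advancing time (a new reading comes with each control period).
- get_image(name): name is "scene" or "side" or "wrist"; returns a dict with "color" (384x512x3 uint8, blue, green, red), "z_map" (384x512 float32, m along the optical axis (not along the pixel's ray), 0 where there is no reading), "fx", "fy", "cx", "cy" (pixels), "rvec" (rotation vector, rad) and "tvec" (3), from world to camera coordinates, as OpenCV has them. Camera axes: x right, y down, z forward; pixel columns grow to the right and rows downward; lengths in m; the calibration is good to about 2 mm. A picture is of the moment at which its call begins.
- sign_off(): hands the job in; it is judged then, once.
Trained networks look in a picture, given as the dict that the camera call returned (one of the last four; its "shot" number tells which), for a name from the list of things; names that differ only in an ending like _2 or _b are one class to them, and where a whole thing is asked for, a point or a joint stands for the part that bears it (a point fixed in the world has none). Each returns a list of dicts, best first, with "conf" (0 to 1); they miss things now and then, are a little off and sometimes report something else, mostly with a low value. They report only what shows in the picture. A call takes as long as a camera call. They do not tell look-alikes from the thing itself.
- look_for(label, picture): "point" ([x, y, z] in m, in the coordinates of the camera as it stood for that picture, good to about 4 mm: the middle of the surface that is visible of it).
The state is a dict: "t": time; "qpos": joint angles; "qd": joint speeds; "tau": joint torques, N m; "eef_pos": TCP position; "tool_rot": TCP orientation; "wrist_force": force on the tool from outside, world axes, zero at the start; "moment": the same for the moment, N m; "opening": finger opening in m; "finger_force": force on a finger pad.
Only numpy, scipy, OpenCV 4.12 (cv2) and the standard library are available. Lean on these libraries where they do the work, as an engineer would, in place of code of your own. Each camera call takes 0.05 s, during which the arm holds its last target. There are 200 camera calls.

## Working session

There is one attempt and no reset: what is moved stays moved. The work goes in short steps, Python scripts to look and compute and a tool call to move; the robot and the scene stay as the last step left them, time stands still between calls to the robot, and variables do not carry over. Pictures are saved under pics/ and viewed, at most 14 in all, crops included, and the job is handed in when it is done.

Besides the shell and the picture viewer there is one more tool, called after ">>>" in YAML: its name, and indented under it one key for each argument. servo_tool: Moves the arm, as the interface text tells. Its arguments: {"type":"object","properties":{"moves":{"type":"array"},"newtons":{"type":"number"}},"required":["moves"]}

```bash
mkdir -p pics; cat > h.py <<'E'
from cell import *
import numpy as np, cv2
def cam(n):
    p=get_image(n); R=cv2.Rodrigues(np.array(p["rvec"],float))[0]; return p,R,np.array(p["tvec"],float).ravel()
def w(pt,R,t): return R.T@(np.array(pt,float)-t)
def cloud(p,R,t):
    z=p["z_map"].astype(float); v,u=np.mgrid[:z.shape[0],:z.shape[1]]
    P=np.stack([(u-p["cx"])/p["fx"]*z,(v-p["cy"])/p["fy"]*z,z],-1)
    W=(P-t)@R; W[z==0]=np.nan; return W
def proj(x,p): return cv2.projectPoints(np.array([x],float),np.array(p["rvec"],float),np.array(p["tvec"],float),np.array([[p["fx"],0,p["cx"]],[0,p["fy"],p["cy"]],[0,0,1.]]),None)[0].ravel()
E
python3 - <<'E'
from h import *
for n in ["scene","side","wrist"]:
    p,R,t=cam(n); cv2.imwrite(f"pics/{n}0.png",p["color"])
    if n=="wrist": continue
    for l in ["plate1","spatula","mat","case","cover","ink_tin_green","ink_jar","loupe"]:
        for d in look_for(l,p):
            if d["conf"]>.3:
                x=w(d["point"],R,t); print(n,l,round(d["conf"],2),x.round(3),proj(x,p).round())
a=cv2.imread("pics/scene0.png");b=cv2.imread("pics/side0.png")
cv2.imwrite("pics/both0.png",cv2.resize(np.hstack([a,b]),(800,300)))
print(read_state())
E
```

```text
scene plate1 0.98 [0.559 0.282 0.023] [330. 214.]
scene plate1 0.81 [0.754 0.317 0.022] [360. 262.]
scene plate1 0.67 [0.621 0.156 0.022] [292. 234.]
scene plate1 0.62 [0.665 0.007 0.02 ] [242. 251.]
scene spatula 0.64 [0.531 0.392 0.016] [363. 206.]
scene spatula 0.57 [0.195 0.359 0.011] [327. 146.]
scene mat 0.9 [0.541 0.401 0.003] [366. 211.]
scene case 0.92 [ 0.586 -0.285  0.056] [135. 233.]
scene cover 0.72 [ 0.564 -0.292  0.055] [133. 228.]
scene cover 0.56 [0.623 0.156 0.021] [292. 235.]
scene cover 0.49 [ 0.584 -0.281  0.062] [136. 231.]
scene ink_tin_green 0.64 [0.521 0.551 0.061] [415. 188.]
scene ink_jar 0.86 [ 0.758 -0.075  0.053] [213. 272.]
scene loupe 0.85 [0.408 0.505 0.036] [387. 173.]
side plate1 0.98 [0.75  0.3   0.022] [304. 140.]
side plate1 0.97 [0.615 0.154 0.021] [285. 175.]
side plate1 0.85 [0.661 0.012 0.02 ] [322. 201.]
side plate1 0.57 [0.552 0.28  0.014] [250. 157.]
side spatula 0.93 [0.505 0.355 0.013] [228. 147.]
side spatula 0.85 [0.175 0.334 0.024] [125. 170.]
side mat 0.55 [0.495 0.534 0.051] [209. 111.]
side case 0.92 [ 0.517 -0.322  0.057] [342. 30
[... 266 characters left out ...]
de loupe 0.53 [0.392 0.492 0.036] [183. 126.]
{'t': 0.95, 'qpos': array([1.19270222e+00, 3.77296820e-01, 8.10026434e-02, 1.27440846e+00,
       1.07449269e-06, 1.46054219e+00]), 'qd': array([-0.00016418,  0.00040432,  0.00253639, -0.00069818, -0.00022419,
       -0.00020804]), 'tau': array([-4.84430293e-04, -4.63526237e+01,  2.70160764e+01,  2.29483903e-04,
       -8.79966888e-05,  4.29370417e-06]), 'eef_pos': array([0.15215351, 0.55453684, 0.25333221]), 'tool_rot': array([4.19462708e-01, 3.11344177e+00, 1.43214154e-04]), 'wrist_force': array([ 0.08710679, -0.14789673, -0.54643936]), 'moment': array([-0.00174889,  0.04298346, -0.02353051]), 'finger_force': 0.0, 'opening': 0.0854567705642722}
```

View pics/scene0.png

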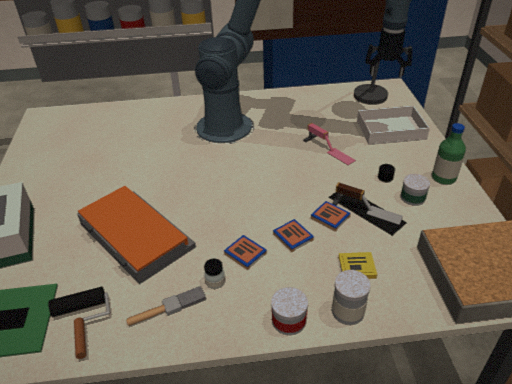

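View pics/side0.png

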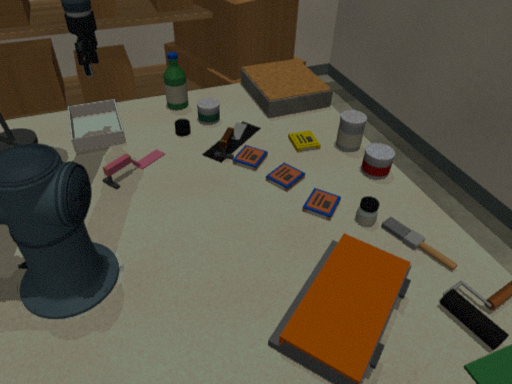

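Scene: the wanted plates are the blue-edged ones at scene px (330,214), (293,235), (245,251); yellow one (357,264) is the look-alike. Steel spatula on the black mat at (365,207) is the real one; the pink one (330,145) is a decoy. Case at (135,230).

```bash
cat >> h.py <<'E'
def rect(pts):
    c,s,a=cv2.minAreaRect((pts*1000).astype(np.float32)); 
    if s[0]<s[1]: s=(s[1],s[0]); a-=90
    return np.round(c,1),np.round(s,1),round((a+90)%180-90,1)
def blobs(W,m,minn=25):
    m=(m&np.isfinite(W[...,0])).astype(np.uint8); n,L,st,c=cv2.connectedComponentsWithStats(m)
    for i in range(1,n):
        if st[i,4]>=minn: yield c[i].round(),W[L==i]
E
python3 - <<'E'
from h import *
ims=[]
for n in ["scene","side"]:
    p,R,t=cam(n); W=cloud(p,R,t); hsv=cv2.cvtColor(p["color"],cv2.COLOR_BGR2HSV); H,S,V=[hsv[...,i].astype(int) for i in range(3)]
    Z=W[...,2]; reg=(W[...,0]>.2)&(W[...,0]<.85)&(abs(W[...,1])<.6)
    print(n)
    for k,m in dict(plate=reg&(Z>.012)&(Z<.035)&(S>90),mat=reg&(V<60)&(Z<.012),cover=reg&(S>150)&(H<15)&(Z>.04),case=reg&(Z>.012)&(Z<.07)&(W[...,1]<-.12)&(S<90),spat=reg&(Z>.012)&(Z<.08)&(W[...,1]>.3)&(W[...,0]<.7),yel=reg&(S>120)&(H>20)&(H<35)).items():
        for c,q in blobs(W,m): print(k,c,len(q),rect(q[:,:2]),np.percentile(q[:,2],[5,50,95]).round(3))
    u,v=proj([.53,.39,0],p); a=p["color"][int(v)-45:int(v)+45,int(u)-50:int(u)+50]; 
    u,v=proj([.58,-.29,.05],p); b=p["color"][max(0,int(v)-65):int(v)+65,max(0,int(u)-70):int(u)+70]
    ims.append(np.vstack([cv2.resize(a,(400,300)),cv2.resize(b,(400,300))]))
cv2.imwrite("pics/crop1.png",np.hstack(ims))
E
```

```text
scene
plate [383. 176.] 40 (array([407.9, 493.5]), array([31.6, 13.6]), 54.7) [0.014 0.024 0.034]
plate [412. 198.] 95 (array([523.2, 547.1]), array([71., 29.]), 53.7) [0.015 0.026 0.034]
plate [330. 215.] 499 (array([551.8, 285.7]), array([92.9, 85.7]), 41.3) [0.015 0.02  0.024]
plate [293. 234.] 547 (array([616.8, 160. ]), array([95.1, 83.6]), 28.3) [0.016 0.02  0.024]
plate [ 28. 249.] 105 (array([ 546.8, -587.6]), array([119.2,  23.3]), 0.3) [0.015 0.025 0.034]
plate [245. 251.] 604 (array([661.2,  16.4]), array([94.4, 82.8]), 43.1) [0.016 0.02  0.024]
plate [359. 262.] 597 (array([752.9, 310.8]), array([90.4, 85.8]), 83.9) [0.016 0.02  0.024]
plate [ 84. 305.] 96 (array([ 794.7, -400.8]), array([94.5,  9.9]), -77.7) [0.02  0.027 0.034]
plate [148. 313.] 232 (array([ 837.3, -247.2]), array([92.4, 21.4]), -72.1) [0.014 0.019 0.023]
mat [333. 196.] 36 (array([458.8, 315.3]), array([48.3, 20.7]), -21.6) [0.001 0.005 0.009]
mat [368. 214.] 706 (array([549.1, 407.5]), array([211.4,  79. ]), 39.7) [0.001 0.005 0.009]
mat [177. 258.] 31 (array([ 651.3, -173.3]), array([63.1,  6. ]), -54
[... 3648 characters left out ...]
]), array([318.6,  14.2]), 36.7) [0.047 0.05  0.054]
case [474. 310.] 848 (array([ 800. , -410.9]), array([138.4,  86.2]), -78.6) [0.023 0.041 0.046]
spat [208. 109.] 489 (array([501.6, 559.3]), array([79.1, 77.2]), -86.6) [0.018 0.058 0.068]
spat [182. 126.] 207 (array([392.6, 508. ]), array([51., 50.]), -79.9) [0.015 0.038 0.043]
spat [226. 140.] 238 (array([500.1, 362.8]), array([109.6,  48.2]), 68.6) [0.014 0.06  0.068]
spat [247. 149.] 100 (array([552.6, 321.7]), array([75.3, 42.5]), 1.1) [0.017 0.019 0.023]
spat [135. 162.] 25 (array([208.9, 360.7]), array([21.5,  7.3]), 28.7) [0.015 0.025 0.04 ]
yel [303. 140.] 409 (array([755.4, 309.5]), array([95.3, 83.1]), 83.6) [0.005 0.019 0.023]
```

View pics/crop1.png

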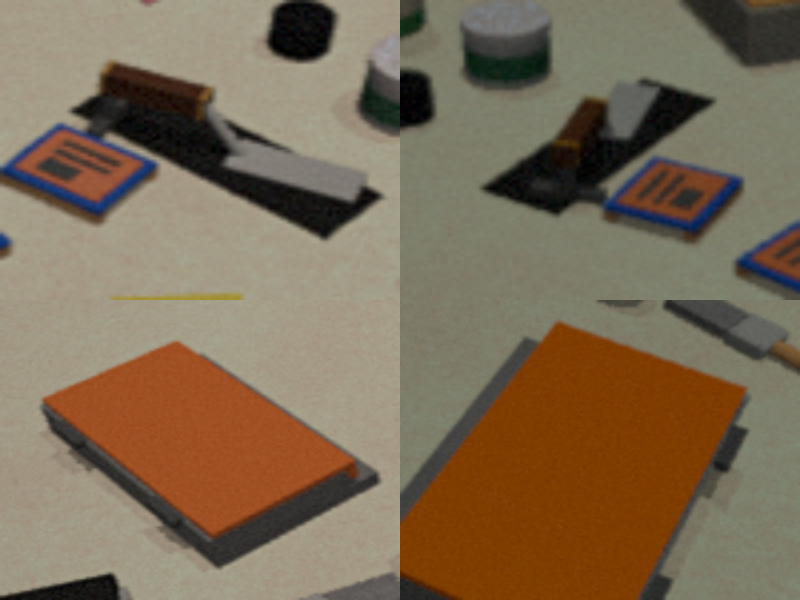

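Crop confirms: steel spatula with brown handle on the black mat (blade to upper right in world +x+y, yawed a bit against the mat); the case's sill/front faces the robot (left strip), hinge lugs at the far side. Move over the spatula to look with the wrist camera.

>>> servo_tool:
  moves:
    - [100,0.035,-0.02,0.0,0.12]
    - [100,0.07,-0.04,0,0.24]
    - [100,0.105,-0.06,0,0.36]
    - [100,0.14,-0.08,0,0.48]
    - [100,0.175,-0.1,0,0.6]
    - [100,0.21,-0.12,0,0.72]
    - [100,0.245,-0.14,0,0.84]
    - [100,0.28,-0.16,0,0.96]
    - [100,0.315,-0.18,0,1.08]
    - [100,0.35,-0.2,0,1.15]
    - [100,0.35,-0.2,0,1.15]
    - [100,0.35,-0.2,0,1.15]

```text
t: 2.05
eef_pos: [0.5051, 0.3524, 0.2528]
tool_rot: [-1.333, 2.844, -0.001]
wrist_force: [0.2, 0.6, 0.2]
opening: 0.0853
finger_force: 0.0
```

```bash
cat >> h.py <<'E'
def wristfit(show=None):
    p,R,t=cam("wrist"); W=cloud(p,R,t); hsv=cv2.cvtColor(p["color"],cv2.COLOR_BGR2HSV); H,S,V=[hsv[...,i].astype(int) for i in range(3)]
    Z=W[...,2]
    for k,m in dict(plate=(Z>.012)&(Z<.035)&(S>110),mat=(V<60)&(Z<.012),handle=(S>90)&(H<25)&(Z>.052)&(Z<.085),blade=(S<70)&(Z>.003)&(Z<.012)&(V>90)).items():
        for c,q in blobs(W,m,150): print(k,c,len(q),rect(q[:,:2]),np.percentile(q[:,2],[5,50,95]).round(3))
    if show: cv2.imwrite("pics/"+show,p["color"])
    s=read_state(); print(s["t"],s["eef_pos"].round(4),s["tool_rot"].round(3),s["wrist_force"].round(1),s["opening"])
    return p,W
E
python3 -c "
from h import *
wristfit('wr1.png')"
```

```text
plate [55. 81.] 5631 (array([616.7, 159.8]), array([90.3, 80.6]), 28.1) [0.016 0.019 0.02 ]
plate [181. 134.] 4773 (array([552.8, 285.1]), array([89.8, 79.5]), 43.0) [0.016 0.019 0.02 ]
plate [ 74. 253.] 3512 (array([755.4, 310.3]), array([89.6, 82.6]), 84.8) [0.016 0.019 0.02 ]
mat [286. 147.] 4156 (array([504.7, 380.4]), array([163. ,  73.9]), 36.7) [0.002 0.003 0.004]
mat [237. 231.] 2928 (array([552.9, 415.7]), array([194.1,  72.5]), 36.9) [0.002 0.003 0.004]
handle [258. 160.] 1778 (array([500.3, 354.2]), array([85.7, 20.2]), 53.7) [0.064 0.065 0.066]
blade [263. 243.] 2269 (array([570.2, 450. ]), array([103.3,  41.4]), 53.6) [0.005 0.006 0.007]
2.1 [0.5031 0.3537 0.2529] [ 1.336e+00 -2.843e+00 -1.000e-03] [-0.9  0.8 -0.1] 0.08521330845965383
```

View pics/wr1.png

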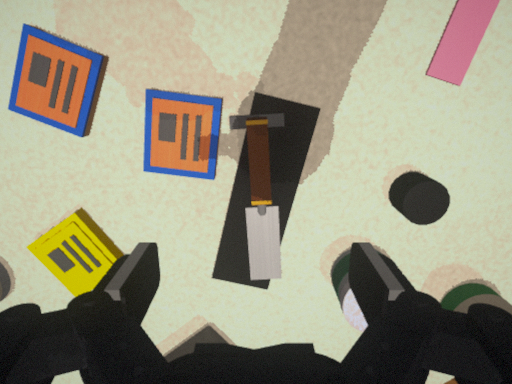

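Wrist view: handle at (258,160), blade (263,243), heading 53.7°; plates at 43° and 28°. Grip the handle.

>>> servo_tool:
  moves:
    - [45,-0.003,0.0005,-0.03,0.057]
    - [45,-0.003,0.0005,-0.06,0.057]
    - [45,-0.003,0.0005,-0.09,0.057]
    - [45,-0.003,0.0005,-0.12,0.057]
    - [45,-0.003,0.0005,-0.15,0.057]
    - [45,-0.003,0.0005,-0.175,0.057]
    - [45,-0.003,0.0005,-0.19,0.057]
    - [45,-0.003,0.0005,-0.197,0.057]
    - [45,-0.003,0.0005,-0.197,0.057]

```text
t: 2.85
eef_pos: [0.4964, 0.3553, 0.0547]
tool_rot: [1.422, -2.797, -0.001]
wrist_force: [0.6, -1.2, 1.0]
opening: 0.0386
finger_force: 0.0
```

>>> servo_tool:
  moves:
    - [20,0,0,0,0]
    - [10,0,0,0,0]
    - [0,0,0,0,0]
    - [0,0,0,0,0]
    - [0,0,0,0,0]
    - [0,0,0,0,0]
  newtons: 100

```text
t: 3.35
eef_pos: [0.5, 0.3558, 0.0579]
tool_rot: [-1.42, 2.799, 0.002]
wrist_force: [-0.9, 0.8, 5.5]
opening: 0.0187
finger_force: 98.7
```

>>> servo_tool:
  moves:
    - [0,0,0,0.01,0]
    - [0,0,0,0.03,0]
    - [0,0,0,0.06,0]
    - [0,0,0,0.1,0]
    - [0,0,0,0.14,0]
    - [0,0,0,0.14,0]
    - [0,0,0,0.14,0]

```text
t: 3.93
eef_pos: [0.5011, 0.3559, 0.2]
tool_rot: [-1.418, 2.796, -0.0]
wrist_force: [-0.6, -0.5, -2.2]
opening: 0.0184
finger_force: 97.9
```

```bash
python3 -c "
from h import *
wristfit('wr2.png')"
```

```text
plate [34. 66.] 5551 (array([613. , 166.5]), array([90.3, 65.8]), 28.0) [0.016 0.019 0.02 ]
plate [164. 134.] 6349 (array([552.8, 285. ]), array([89.8, 79.9]), 42.9) [0.016 0.019 0.02 ]
plate [ 42. 266.] 4588 (array([755.2, 310.4]), array([89.7, 83. ]), 84.6) [0.016 0.019 0.02 ]
mat [281. 125.] 3428 (array([460.6, 347.5]), array([73.5, 53.5]), -53.2) [0.002 0.003 0.004]
mat [290. 196.] 735 (array([495.7, 413.9]), array([58.7, 23.3]), 51.4) [0.002 0.003 0.004]
mat [222. 217.] 276 (array([561.1, 384.7]), array([57.5, 12.7]), 37.0) [0.002 0.003 0.004]
mat [412. 207.] 194 (array([397.6, 491.3]), array([45.7, 14.8]), 17.3) [0.005 0.008 0.012]
3.9833 [0.4997 0.3551 0.1974] [-1.42  2.8  -0.  ] [-0.5 -0.1 -2.1] 0.018505645926750924
```

View pics/wr2.png

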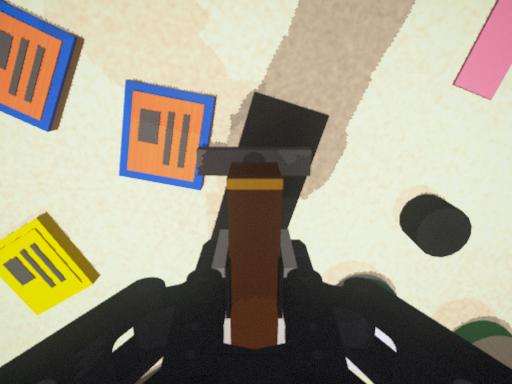

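The spatula hangs in the gripper, handle from (255,165) downward, foot bar level across (255,160). Check its pitch in the hand and go toward the case.

```bash
cat >> h.py <<'E'
def inhand(p=None,W=None):
    if p is None: p,R,t=cam("wrist"); W=cloud(p,R,t)
    s=read_state(); Rt=cv2.Rodrigues(s["tool_rot"])[0]; e=s["eef_pos"]
    ya=np.arctan2(Rt[1,1],Rt[0,1]); h=ya-np.pi/2
    if abs(np.arctan2(np.sin(h-h0),np.cos(h-h0)))>np.pi/2: h+=np.pi
    h=np.arctan2(np.sin(h),np.cos(h)); u=np.array([np.cos(h),np.sin(h)]); n=np.array([-u[1],u[0]])
    hsv=cv2.cvtColor(p["color"],cv2.COLOR_BGR2HSV); d=W[...,:2]-e[:2]; a=d@u; b=d@n; dz=W[...,2]-e[2]
    m=(hsv[...,1]>90)&(hsv[...,0]<25)&(abs(b)<.02)&(a<-.015)&(a>-.06)&(abs(dz)<.03)&(dz>0)
    c=np.linalg.lstsq(np.c_[a[m],np.ones(m.sum())],dz[m],rcond=None)[0]
    cb=np.polyfit(a[m],b[m],1)
    f=(hsv[...,1]<90)&(abs(b)<.04)&(a<-.02)&(a>-.06)&(abs(dz+.047)<.012)
    print("head",h.round(4),np.degrees(h).round(1),"TCP",e.round(4),"handle slope",c.round(4),"lat",cb.round(4),"tail",np.percentile(a[m],1).round(4),"n",m.sum(),"foot z",np.median(dz[f]).round(4),"a",np.median(a[f]).round(4),f.sum(),"F",s["wrist_force"].round(1),"t",round(s["t"],2))
h0=0.2
E
python3 -c "
from h import *
inhand()"
```

```text
head 0.939 53.8 TCP [0.4987 0.3546 0.1956] handle slope [0.0567 0.0105] lat [0.0028 0.0002] tail -0.0423 n 3918 foot z -0.045 a -0.0374 2425 F [ 0.  -0.5 -1.4] t 4.03
```

```bash
sed -i 's/(a<-.015)&(a>-.06)&(abs(dz)<.03)&(dz>0)/(a<-.015)\&(a>-.039)\&(abs(dz)<.03)\&(dz>.002)\&(abs(b)<.008)/' h.py; cat >> h.py <<'E'
def blade(name):
    p,R,t=cam(name); W=cloud(p,R,t); s=read_state(); Rt=cv2.Rodrigues(s["tool_rot"])[0]; e=s["eef_pos"]
    h=np.arctan2(Rt[1,1],Rt[0,1])-np.pi/2
    if abs(np.arctan2(np.sin(h-h0),np.cos(h-h0)))>np.pi/2: h+=np.pi
    u=np.array([np.cos(h),np.sin(h)]); n=np.array([-u[1],u[0]]); d=W[...,:2]-e[:2]; a=d@u; b=d@n; dz=W[...,2]-e[2]
    m=(a>.075)&(a<.17)&(abs(b)<.03)&(abs(dz+.05)<.03)
    if m.sum()<20: print(name,"none",m.sum()); return
    c=np.polyfit(a[m],dz[m],1); c2=np.polyfit(a[m],b[m],1)
    print(name,"blade n",m.sum(),"a",np.percentile(a[m],[1,99]).round(4),"dz@105",np.polyval(c,.105).round(4),"slope",c[0].round(4),"lat@105",np.polyval(c2,.105).round(4),c2[0].round(3),"resid",np.std(dz[m]-np.polyval(c,a[m])).round(4))
E
python3 -c "
from h import *
inhand();blade('scene');blade('side')"
```

```text
head 0.939 53.8 TCP [0.4981 0.3543 0.1946] handle slope [-0.0091  0.0082] lat [0.0035 0.0001] tail -0.0388 n 2505 foot z -0.0455 a -0.038 2435 F [-0.6  0.2 -1.5] t 4.08
scene blade n 314 a [0.0757 0.1656] dz@105 -0.0505 slope -0.0023 lat@105 -0.0002 -0.005 resid 0.0019
side blade n 108 a [0.0779 0.165 ] dz@105 -0.0509 slope -0.0101 lat@105 -0.0092 0.023 resid 0.0013
```

>>> servo_tool:
  moves:
    - [0,-0.005,-0.03,0,-0.12]
    - [0,-0.01,-0.06,0,-0.24]
    - [0,-0.015,-0.09,0,-0.36]
    - [0,-0.02,-0.12,0,-0.48]
    - [0,-0.025,-0.15,0,-0.6]
    - [0,-0.03,-0.18,0,-0.72]
    - [0,-0.035,-0.21,0,-0.84]
    - [0,-0.04,-0.24,0,-0.96]
    - [0,-0.045,-0.27,0,-1.08]
    - [0,-0.05,-0.3,0,-1.2]
    - [0,-0.055,-0.33,0,-1.32]
    - [0,-0.06,-0.36,0,-1.44]

```text
t: 5.18
eef_pos: [0.4376, -0.0061, 0.1951]
tool_rot: [-0.787, -3.039, 0.0]
wrist_force: [0.6, -0.4, -1.8]
opening: 0.0183
finger_force: 97.8
```

>>> servo_tool:
  moves:
    - [0,-0.005,-0.02,0,-0.11]
    - [0,-0.01,-0.04,0,-0.22]
    - [0,-0.015,-0.06,0,-0.33]
    - [0,-0.015,-0.078,0,-0.43]
    - [0,-0.015,-0.078,-0.03,-0.43]
    - [0,-0.015,-0.078,-0.06,-0.43]
    - [0,-0.015,-0.078,-0.08,-0.43]
    - [0,-0.015,-0.078,-0.08,-0.43]
    - [0,-0.015,-0.078,-0.08,-0.43]

```text
t: 5.93
eef_pos: [0.422, -0.0822, 0.1149]
tool_rot: [-1.408, -2.803, 0.001]
wrist_force: [0.4, 0.3, -1.7]
opening: 0.0186
finger_force: 97.9
```

```bash
cat >> h.py <<'E'
C0=np.array([.543,-.292]); CH=np.radians(-53.3)
def case(xy): u=np.array([np.cos(CH),np.sin(CH)]); d=np.array(xy)[...,:2]-C0; return np.stack([d@u, d@np.array([-u[1],u[0]])],-1)
def world(x,y): u=np.array([np.cos(CH),np.sin(CH)]); return C0+x*u+y*np.array([-u[1],u[0]])
E
python3 - <<'E'
import h; from h import *
h.h0=-.9
p,R,t=cam("scene"); W=cloud(p,R,t)
inhand();blade('scene');blade('side')
e=read_state()["eef_pos"]; print("TCP in case",case(e[:2]).round(4))
# refine case from both
for n in ["scene","side"]:
    p,R,t=cam(n); W=cloud(p,R,t); hsv=cv2.cvtColor(p["color"],cv2.COLOR_BGR2HSV); m=(hsv[...,1]>150)&(hsv[...,0]<15)&(W[...,2]>.04)&(W[...,1]<-.1)&(W[...,2]<.08)
    for c,q in blobs(W,m,300): print(n,rect(q[:,:2]),np.median(q[:,2]), case(rect(q[:,:2])[0]/1000))
    cv2.imwrite(f"pics/{n}2.png",p["color"][150:384] if n=="scene" else p["color"][130:384])
a=cv2.imread("pics/scene2.png")[:230,40:340];b=cv2.imread("pics/side2.png")[:230,200:500]
cv2.imwrite("pics/both2.png",cv2.resize(np.hstack([a,b]),(800,307)))
E
```

```text
head -0.9306 -53.3 TCP [ 0.4246 -0.0831  0.1171] handle slope [-0.0017  0.0066] lat [0.0007 0.    ] tail -0.0388 n 2467 foot z -0.0473 a -0.0404 2468 F [ 0.5 -0.4 -1.9] t 6.03
scene blade n 322 a [0.0768 0.1694] dz@105 -0.0504 slope -0.0345 lat@105 -0.0004 0.01 resid 0.0028
side blade n 631 a [0.0758 0.1693] dz@105 -0.051 slope -0.0223 lat@105 -0.0006 -0.002 resid 0.0021
TCP in case [-0.2376  0.0305]
scene (array([ 549.7, -298.3]), array([325. , 164.7]), 36.8) 0.058706791173913704 [0.00905528 0.00160686]
side (array([ 549.8, -299.8]), array([321.6, 162.7]), 36.8) 0.0577910824522159 [0.0103177 0.0007906]
```

View pics/both2.png

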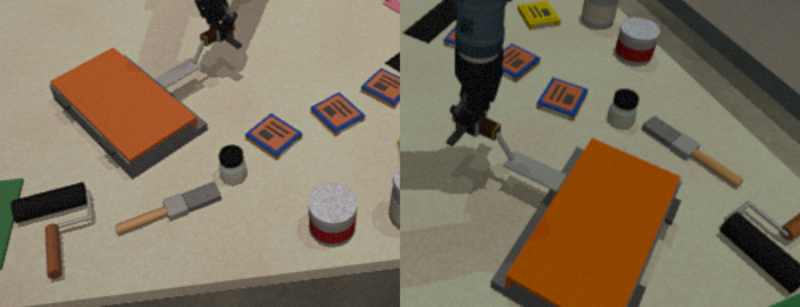

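Blade tip hovers over the sill at the case's front (left ~(165,80), right ~(555,170) in the composite). Lower to feel the sill.

>>> servo_tool:
  moves:
    - [0,0,0,-0.015,0]
    - [0,0,0,-0.03,0]
    - [0,0,0,-0.036,0]
    - [0,0,0,-0.036,0]
    - [0,0,0,-0.036,0]

```text
t: 6.65
eef_pos: [0.4247, -0.083, 0.0809]
tool_rot: [1.409, 2.807, 0.001]
wrist_force: [1.1, 0.7, -0.3]
opening: 0.0185
finger_force: 99.1
```

>>> servo_tool:
  moves:
    - [0,0,0,-0.002,0]
    - [0,0,0,-0.002,0]
    - [0,0,0,-0.002,0]

```text
t: 6.9
eef_pos: [0.4247, -0.083, 0.079]
tool_rot: [1.409, 2.807, 0.001]
wrist_force: [-1.7, 3.0, 4.5]
opening: 0.0185
finger_force: 99.7
```

>>> servo_tool:
  moves:
    - [0,0,0,-0.002,0]
    - [0,0,0,-0.002,0]
    - [0,0,0,-0.002,0]

```text
t: 7.15
eef_pos: [0.4245, -0.083, 0.0766]
tool_rot: [1.409, 2.807, 0.001]
wrist_force: [0.1, 2.7, 4.4]
opening: 0.0188
finger_force: 99.8
```

>>> servo_tool:
  moves:
    - [0,0,0,-0.001,0]
    - [0,0,0,-0.001,0]
    - [0,0,0,-0.001,0]

```text
t: 7.4
eef_pos: [0.4243, -0.083, 0.0754]
tool_rot: [1.41, 2.807, 0.0]
wrist_force: [-0.3, 3.4, 3.9]
opening: 0.0184
finger_force: 99.9
```

>>> servo_tool:
  moves:
    - [0,0,0,-0.001,0]
    - [0,0,0,-0.001,0]
    - [0,0,0,0.0,0]
    - [0,0,0,0.002,0]
    - [0,0,0,0.002,0]
    - [0,0,0,0.002,0]

```text
t: 7.9
eef_pos: [0.4235, -0.083, 0.0769]
tool_rot: [-1.41, -2.806, 0.001]
wrist_force: [0.5, -0.5, -1.2]
opening: 0.0183
finger_force: 99.1
```

```bash
python3 - <<'E'
import h; from h import *
h.h0=-.9
inhand();blade('scene');blade('side')
ims=[]
for n in ["scene","side"]:
    p,R,t=cam(n); x=np.r_[world(-.09,.03),.03]; u,v=proj(x,p).astype(int); ims.append(cv2.resize(p["color"][v-30:v+30,u-40:u+40],(400,300),interpolation=cv2.INTER_CUBIC))
cv2.imwrite("pics/c3.png",np.hstack(ims))
E
```

```text
head -0.9313 -53.4 TCP [ 0.4235 -0.0829  0.0769] handle slope [0.1646 0.007 ] lat [-0.0218 -0.0004] tail -0.0319 n 1330 foot z -0.053 a -0.0272 1450 F [-0.1 -0.5 -1.8] t 7.95
scene blade n 479 a [0.0754 0.1495] dz@105 -0.0537 slope 0.2519 lat@105 0.0015 -0.021 resid 0.023
side blade n 1007 a [0.0765 0.1598] dz@105 -0.0531 slope 0.1516 lat@105 -0.004 -0.011 resid 0.023
```

View pics/c3.png

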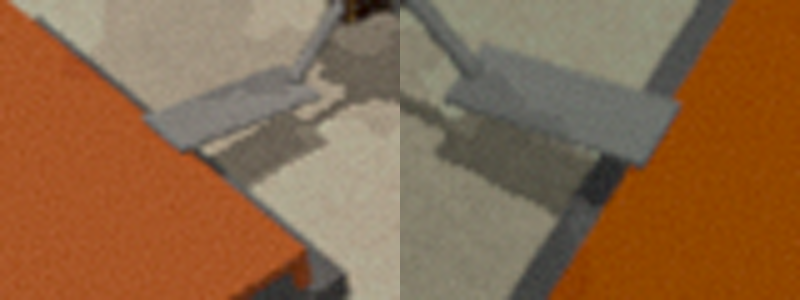

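```bash
sed -i 's/(abs(b)<.03)&(abs(dz+.05)<.03)$/(abs(b)<.018)\&(dz<-.0)\&(W[...,2]>.008)\&(cv2.cvtColor(p["color"],cv2.COLOR_BGR2HSV)[...,1]<70)/' h.py; python3 - <<'E'
import h; from h import *
h.h0=-.9
p,R,t=cam("wrist");W=cloud(p,R,t)
inhand(p,W);blade('scene');blade('side')
s=read_state();e=s["eef_pos"];u=np.array([np.cos(CH),np.sin(CH)])
for n in ["scene","side"]:
    p,R,t=cam(n);W=cloud(p,R,t); d=W[...,:2]-e[:2]; a=d@u; b=d@np.array([-u[1],u[0]])
    for a0 in np.arange(.05,.17,.01):
        m=(a>a0)&(a<a0+.01)&(abs(b)<.015); print(n,round(a0,3),m.sum(),np.percentile(W[...,2][m],[10,50,90]).round(4) if m.sum() else "")
E
```

```text
head -0.9309 -53.3 TCP [ 0.4239 -0.0829  0.0771] handle slope [0.1612 0.0069] lat [-0.0265 -0.0005] tail -0.0319 n 1305 foot z -0.0532 a -0.0273 1459 F [-0.5 -0.1 -0.7] t 8.2
scene blade n 253 a [0.0762 0.1676] dz@105 -0.0283 slope 0.1452 lat@105 0.001 -0.013 resid 0.0074
side blade n 569 a [0.0761 0.1693] dz@105 -0.03 slope 0.0728 lat@105 -0.0007 -0.011 resid 0.0105
scene 0.05 260 [0.0681 0.4093 0.5255]
scene 0.06 60 [4.000e-04 6.240e-02 5.128e-01]
scene 0.07 40 [-0.0011  0.0415  0.0539]
scene 0.08 43 [0.0016 0.0068 0.046 ]
scene 0.09 42 [0.0004 0.0054 0.0475]
scene 0.1 43 [0.0011 0.0073 0.0503]
scene 0.11 45 [0.0008 0.0064 0.052 ]
scene 0.12 45 [-0.0008  0.0047  0.0535]
scene 0.13 33 [0.0036 0.0544 0.0564]
scene 0.14 31 [0.0218 0.0566 0.0605]
scene 0.15 22 [0.057  0.0593 0.0628]
scene 0.16 22 [0.0595 0.0618 0.0642]
side 0.05 319 [0.0022 0.3815 0.5129]
side 0.06 115 [3.000e-04 6.660e-02 5.151e-01]
side 0.07 69 [-0.0005  0.0032  0.0568]
side 0.08 84 [-0.0003  0.0416  0.0455]
side 0.09 85 [-0.0001  0.0427  0.0463]
side 0.1 86 [0.0001 0.0036 0.0485]
side 0.11 85 [0.0001 0.0464 0.0507]
side 0.12 87 [-0.0006  0.0038  0.0531]
side 0.13 91 [-0.0002  0.0504  0.0553]
side 0.14 63 [0.021  0.0554 0.0576]
side 0.15 80 [0.0199 0.0561 0.0591]
side 0.16 49 [0.0579 0.0604 0.0621]
```

The blade is tipped up ~10°: its tip (at 167 mm from where I hold, since the grip point is not the bar's middle) had landed on the cover's edge. I back off, set it level on the worktop and regrip 12 mm further forward.

>>> servo_tool:
  moves:
    - [0,0,0,0.02,0]
    - [0,-0.006,0.008,0.03,0]
    - [0,-0.015,0.02,0.03,0]
    - [0,-0.024,0.032,0.03,0]
    - [0,-0.027,0.036,0.01,0]
    - [0,-0.027,0.036,-0.01,0]
    - [0,-0.027,0.036,-0.015,0]
    - [0,-0.027,0.036,-0.015,0]

```text
t: 9.07
eef_pos: [0.3958, -0.0464, 0.0617]
tool_rot: [-1.408, -2.806, 0.001]
wrist_force: [-1.7, 0.1, -1.1]
opening: 0.0181
finger_force: 99.6
```

>>> servo_tool:
  moves:
    - [0,0,0,0,0]
    - [0,0,0,-0.003,0]
    - [0,0,0,-0.005,0]
    - [0,0,0,-0.007,0]
    - [0,0,0,-0.007,0]
    - [40,0,0,-0.007,0]
    - [45,0,0,-0.007,0]
    - [45,0,0,-0.007,0]
    - [45,0,0,-0.007,0]
  newtons: 20

```text
t: 9.82
eef_pos: [0.3969, -0.0468, 0.0552]
tool_rot: [-1.41, -2.807, -0.0]
wrist_force: [0.2, 0.8, 1.2]
opening: 0.0386
finger_force: 0.0
```

```bash
python3 - <<'E'
import h; from h import *
h.h0=-.9
p,R,t=cam("wrist");W=cloud(p,R,t)
inhand(p,W)
for n in ["scene","side"]:
    p,R,t=cam(n);W=cloud(p,R,t);hsv=cv2.cvtColor(p["color"],cv2.COLOR_BGR2HSV);e=read_state()["eef_pos"];c=case(W);ce=case(e)
    for a0 in np.arange(.08,.17,.02):
        m=(c[...,0]-ce[0]>a0)&(c[...,0]-ce[0]<a0+.02)&(abs(c[...,1]-ce[1])<.015);print(n,round(a0,2),np.percentile(W[...,2][m],[10,50,90]).round(4))
E
```

```text
head -0.9307 -53.3 TCP [ 0.3969 -0.0468  0.0551] handle slope [0.0468 0.0081] lat [0.0064 0.0002] tail -0.0334 n 2021 foot z -0.0547 a -0.0409 10521 F [ 0.   0.2 -0.5] t 9.87
scene 0.08 [0.0019 0.0058 0.0108]
scene 0.1 [0.003  0.0046 0.0079]
scene 0.12 [0.0025 0.0046 0.0076]
scene 0.14 [0.0027 0.0046 0.0081]
scene 0.16 [0.0007 0.0043 0.0072]
side 0.08 [0.0028 0.0049 0.0113]
side 0.1 [0.0025 0.004  0.0059]
side 0.12 [0.0024 0.004  0.0056]
side 0.14 [0.0026 0.0042 0.0056]
side 0.16 [0.0013 0.0039 0.0057]
```

>>> servo_tool:
  moves:
    - [45,0.004,-0.005,0,0]
    - [45,0.0075,-0.01,-0.002,0]
    - [45,0.0075,-0.01,-0.002,0]
    - [20,0.0075,-0.01,-0.002,0]
    - [0,0.0075,-0.01,-0.002,0]
    - [0,0.0075,-0.01,-0.002,0]
    - [0,0.0075,-0.01,-0.002,0]
    - [0,0.0075,-0.01,-0.002,0]
  newtons: 120

```text
t: 10.63
eef_pos: [0.4048, -0.0571, 0.0535]
tool_rot: [1.41, 2.807, -0.0]
wrist_force: [0.1, -1.0, 1.6]
opening: 0.0184
finger_force: 117.3
```

>>> servo_tool:
  moves:
    - [0,0,0,0.005,0]
    - [0,0,0,0.015,0]
    - [0,0,0,0.025,0]
    - [0,0,0,0.04,0]
    - [0,0,0,0.05,0]
    - [0,0,0,0.05,0]
    - [0,0,0,0.05,0]

```text
t: 11.22
eef_pos: [0.4048, -0.0569, 0.1035]
tool_rot: [1.409, 2.807, 0.001]
wrist_force: [-1.0, -0.3, -1.5]
opening: 0.018
finger_force: 117.3
```

```bash
cat >> h.py <<'E'
def prof(h):
    u=np.array([np.cos(h),np.sin(h)]);n_=np.array([-u[1],u[0]])
    for n in ["scene","side"]:
        p,R,t=cam(n);W=cloud(p,R,t);S=cv2.cvtColor(p["color"],cv2.COLOR_BGR2HSV)[...,1];e=read_state()["eef_pos"];d=W[...,:2]-e[:2];a=d@u;b=d@n_;dz=W[...,2]-e[2]
        g=(abs(b)<.03)&(abs(dz+.05)<.02)&(S<80)&(a>.06)&(a<.2)
        print(n,"tip",np.percentile(a[g],98).round(4) if g.sum() else None,"lat",np.median(b[g]).round(4),[(round(a0,2),*np.percentile(dz[m],[50]).round(4),m.sum()) for a0 in np.arange(.08,.16,.02) for m in [g&(a>a0)&(a<a0+.02)] if m.sum()>4])
E
python3 - <<'E'
import h; from h import *
h.h0=-.9; inhand(); prof(CH); print(case(read_state()["eef_pos"]))
E
```

```text
head -0.9307 -53.3 TCP [ 0.4043 -0.0567  0.103 ] handle slope [0.0017 0.0094] lat [0.0033 0.0001] tail -0.0388 n 2546 foot z -0.0448 a -0.0407 2455 F [-0.2 -0.2 -2.3] t 11.27
scene tip 0.1617 lat 0.0013 [(np.float64(0.08), np.float64(-0.0481), np.int64(62)), (np.float64(0.1), np.float64(-0.0479), np.int64(60)), (np.float64(0.12), np.float64(-0.0486), np.int64(64)), (np.float64(0.14), np.float64(-0.0488), np.int64(66))]
side tip 0.1637 lat -0.0003 [(np.float64(0.08), np.float64(-0.0492), np.int64(118)), (np.float64(0.1), np.float64(-0.0494), np.int64(125)), (np.float64(0.12), np.float64(-0.0494), np.int64(125)), (np.float64(0.14), np.float64(-0.0495), np.int64(129))]
[-0.27188487  0.0290377 ]
```

>>> servo_tool:
  moves:
    - [0,0,0,-0.01,0]
    - [0,0,0,-0.02,0]
    - [0,0,0,-0.027,0]
    - [0,0,0,-0.027,0]
    - [0,0.006,-0.008,-0.027,0]
    - [0,0.012,-0.016,-0.027,0]
    - [0,0.018,-0.024,-0.027,0]
    - [0,0.021,-0.028,-0.027,0]
    - [0,0.021,-0.028,-0.027,0]

```text
t: 12.12
eef_pos: [0.4278, -0.0867, 0.077]
tool_rot: [1.411, 2.804, 0.0]
wrist_force: [-1.5, -0.6, -2.5]
opening: 0.0188
finger_force: 117.3
```

>>> servo_tool:
  moves:
    - [0,0.003,-0.004,0,0]
    - [0,0.006,-0.008,0,0]
    - [0,0.009,-0.012,0,0]
    - [0,0.009,-0.012,0,0]

```text
t: 12.45
eef_pos: [0.4357, -0.0978, 0.0765]
tool_rot: [1.41, 2.806, -0.0]
wrist_force: [1.1, -0.2, -1.3]
opening: 0.0184
finger_force: 117.3
```

```bash
python3 - <<'E'
import h; from h import *
h.h0=-.9; inhand(); prof(CH); print(case(read_state()["eef_pos"]))
E
```

```text
head -0.9312 -53.4 TCP [ 0.4352 -0.0974  0.0764] handle slope [0.0035 0.009 ] lat [0.0002 0.    ] tail -0.0387 n 2554 foot z -0.0452 a -0.0405 2456 F [ 0.6  0.1 -1.2] t 12.5
scene tip 0.1318 lat 0.0022 [(np.float64(0.08), np.float64(-0.0482), np.int64(65)), (np.float64(0.1), np.float64(-0.0488), np.int64(67)), (np.float64(0.12), np.float64(-0.0481), np.int64(48))]
side tip 0.1421 lat -0.0012 [(np.float64(0.08), np.float64(-0.0495), np.int64(129)), (np.float64(0.1), np.float64(-0.0494), np.int64(126)), (np.float64(0.12), np.float64(-0.05), np.int64(162)), (np.float64(0.14), np.float64(-0.0496), np.int64(31))]
[-0.22134019  0.0296077 ]
```

>>> servo_tool:
  moves:
    - [0,0.006,-0.008,0,0]
    - [0,0.012,-0.016,0,0]
    - [0,0.018,-0.024,0,0]
    - [0,0.024,-0.032,0,0]
    - [0,0.029,-0.039,0,0]
    - [0,0.029,-0.039,0,0]

```text
t: 13.1
eef_pos: [0.4657, -0.1381, 0.0766]
tool_rot: [1.411, 2.804, -0.0]
wrist_force: [0.5, 0.2, -1.5]
opening: 0.0184
finger_force: 117.3
```

>>> servo_tool:
  moves:
    - [0,0,0,0.008,0]
    - [0,0,0,0.016,0]
    - [0,0,0,0.024,0]
    - [0,0,0,0.032,0]
    - [0,0,0,0.04,0]
    - [0,0,0,0.048,0]
    - [0,0,0,0.048,0]

```text
t: 13.68
eef_pos: [0.4648, -0.1363, 0.1264]
tool_rot: [1.408, 2.805, 0.001]
wrist_force: [-0.2, 0.2, -1.8]
opening: 0.0183
finger_force: 117.4
```

```bash
cat >> h.py <<'E'
def cover():
    for n in ["scene","side"]:
        p,R,t=cam(n);W=cloud(p,R,t);hsv=cv2.cvtColor(p["color"],cv2.COLOR_BGR2HSV);c=case(W);z=W[...,2]
        m=(hsv[...,1]>130)&(hsv[...,0]<15)&(abs(c[...,1])<.155)&(c[...,0]<.11)&(c[...,0]>-.08)&(z>.035)&(z<.3)
        q=np.c_[c[m][:,0],z[m]]; v=np.linalg.svd(q-q.mean(0),full_matrices=False)[2][0]; v*=-np.sign(v[0]) if abs(v[0])>.05 else np.sign(v[1])
        print(n,"cover n",m.sum(),"angle",np.arctan2(v[1],-v[0]).round(3),"zmax",np.percentile(z[m],99).round(3))
E
python3 - <<'E'
import h; from h import *
h.h0=-.9; inhand(); prof(CH); print(case(read_state()["eef_pos"])); cover()
E
```

```text
head -0.9304 -53.3 TCP [ 0.4649 -0.1363  0.1258] handle slope [0.0012 0.0094] lat [-0.0003 -0.    ] tail -0.0388 n 2531 foot z -0.0448 a -0.0413 2533 F [-0.4 -0.1 -1.9] t 13.73
scene tip 0.0928 lat 0.0027 [(np.float64(0.08), np.float64(-0.0476), np.int64(46))]
side tip 0.1002 lat -0.0009 [(np.float64(0.08), np.float64(-0.0488), np.int64(139)), (np.float64(0.1), np.float64(-0.0482), np.int64(7))]
[-0.17175561  0.03026438]
scene cover n 4711 angle 0.3 zmax 0.107
side cover n 7820 angle 0.296 zmax 0.105
```

>>> servo_tool:
  moves:
    - [0,0,0,0.008,0]
    - [0,0,0,0.016,0]
    - [0,0,0,0.024,0]
    - [0,0,0,0.032,0]
    - [0,0,0,0.04,0]
    - [0,0,0,0.048,0]
    - [0,0,0,0.056,0]
    - [0,0,0,0.064,0]
    - [0,0,0,0.072,0]
    - [0,0,0,0.08,0]
    - [0,0,0,0.08,0]

```text
t: 14.85
eef_pos: [0.4649, -0.1368, 0.2065]
tool_rot: [1.409, 2.804, -0.001]
wrist_force: [0.3, -0.4, -3.0]
opening: 0.0182
finger_force: 117.5
```

```bash
python3 - <<'E'
import h; from h import *
h.h0=-.9; inhand(); prof(CH); print(case(read_state()["eef_pos"])); cover()
E
```

```text
head -0.9309 -53.3 TCP [ 0.4647 -0.1366  0.2058] handle slope [0.0017 0.0094] lat [-0.0022 -0.0001] tail -0.0387 n 2543 foot z -0.0448 a -0.0411 2505 F [-0.8  0.2 -2.1] t 14.9
scene tip 0.1353 lat 0.0019 [(np.float64(0.08), np.float64(-0.0476), np.int64(73)), (np.float64(0.1), np.float64(-0.048), np.int64(73)), (np.float64(0.12), np.float64(-0.0472), np.int64(57))]
side tip 0.1385 lat -0.0011 [(np.float64(0.08), np.float64(-0.0488), np.int64(148)), (np.float64(0.1), np.float64(-0.0487), np.int64(153)), (np.float64(0.12), np.float64(-0.0488), np.int64(155))]
[-0.17199094  0.02997612]
scene cover n 4706 angle 0.85 zmax 0.181
side cover n 8941 angle 0.823 zmax 0.18
```

>>> servo_tool:
  moves:
    - [0,0.003,-0.004,0.005,0]
    - [0,0.006,-0.008,0.01,0]
    - [0,0.01,-0.0135,0.015,0]
    - [0,0.014,-0.019,0.02,0]
    - [0,0.019,-0.025,0.02,0]
    - [0,0.024,-0.032,0.02,0]
    - [0,0.029,-0.039,0.02,0]
    - [0,0.034,-0.0455,0.02,0]
    - [0,0.038,-0.051,0.02,0]
    - [0,0.042,-0.056,0.02,0]
    - [0,0.042,-0.056,0.02,0]

```text
t: 16.02
eef_pos: [0.5068, -0.1934, 0.2243]
tool_rot: [1.41, 2.806, -0.001]
wrist_force: [-0.0, -0.1, -1.3]
opening: 0.0183
finger_force: 117.9
```

```bash
python3 - <<'E'
import h; from h import *
h.h0=-.9; inhand(); prof(CH); print(case(read_state()["eef_pos"])); cover()
E
```

```text
head -0.9315 -53.4 TCP [ 0.5065 -0.1931  0.2244] handle slope [0.0022 0.0087] lat [-0.003  -0.0001] tail -0.0388 n 2552 foot z -0.0455 a -0.0407 2458 F [-0.7 -0.  -2. ] t 16.07
scene tip 0.1202 lat 0.0025 [(np.float64(0.08), np.float64(-0.0486), np.int64(79)), (np.float64(0.1), np.float64(-0.0484), np.int64(78)), (np.float64(0.12), np.float64(-0.0477), np.int64(6))]
side tip 0.1346 lat -0.001 [(np.float64(0.08), np.float64(-0.0495), np.int64(165)), (np.float64(0.1), np.float64(-0.0496), np.int64(172)), (np.float64(0.12), np.float64(-0.0495), np.int64(142))]
[-0.10195809  0.02989656]
scene cover n 3530 angle 1.264 zmax 0.218
side cover n 4596 angle 1.219 zmax 0.218
```

>>> servo_tool:
  moves:
    - [0,-0.009,0.012,-0.002,0]
    - [0,-0.024,0.032,-0.002,0]
    - [0,-0.042,0.056,-0.002,0.05]
    - [0,-0.042,0.06,-0.002,0.17]
    - [0,-0.042,0.064,-0.002,0.29]
    - [0,-0.037,0.064,-0.002,0.41]
    - [0,-0.032,0.064,-0.002,0.53]
    - [0,-0.027,0.064,-0.002,0.65]
    - [0,-0.022,0.064,-0.002,0.77]
    - [0,-0.017,0.064,-0.002,0.89]
    - [0,-0.012,0.064,-0.002,1.01]
    - [0,-0.0035,0.064,-0.002,1.13]

```text
t: 17.27
eef_pos: [0.5019, -0.1278, 0.2226]
tool_rot: [0.322, -3.125, 0.0]
wrist_force: [0.3, 0.1, -1.3]
opening: 0.0184
finger_force: 117.8
```

>>> servo_tool:
  moves:
    - [0,0,0,0,0.12]
    - [0,0,0,0,0.24]
    - [0,0,0,-0.02,0.36]
    - [0,0,0,-0.04,0.48]
    - [0,0,0,-0.06,0.545]
    - [0,0,0,-0.08,0.545]
    - [0,0,0,-0.1,0.545]
    - [0,0,0,-0.12,0.545]
    - [0,0,0,-0.12,0.545]
    - [0,0,0,-0.12,0.545]

```text
t: 18.1
eef_pos: [0.5011, -0.1275, 0.1018]
tool_rot: [1.142, -2.925, -0.003]
wrist_force: [0.3, -0.6, -1.2]
opening: 0.0182
finger_force: 117.7
```

```bash
cat >> h.py <<'E'
def plates():
    out={}
    for n in ["scene","side"]:
        p,R,t=cam(n);W=cloud(p,R,t);hsv=cv2.cvtColor(p["color"],cv2.COLOR_BGR2HSV);S,H=hsv[...,1],hsv[...,0];Z=W[...,2]
        m=(W[...,0]>.3)&(W[...,0]<.85)&(abs(W[...,1])<.5)&(Z>.012)&(Z<.05)&(S>90)&~((H>20)&(H<35)&(S>120))
        for c,q in blobs(W,m,200):
            r=rect(q[:,:2])
            if abs(r[1][0]-92)<7 and abs(r[1][1]-82)<7: print(n,"plate",c,*r,"z",np.percentile(q[:,2],90).round(3),"case",case(r[0]/1000).round(4))
E
python3 - <<'E'
import h; from h import *
h.h0=.7; inhand(); prof(.7435); plates(); cover()
e=read_state()["eef_pos"]; u=np.array([np.cos(.7435),np.sin(.7435)]); d=np.array([.6615,.0162])-e[:2]; print("along",d@u,"lat",d@np.array([-u[1],u[0]]))
E
```

```text
head 0.7444 42.6 TCP [ 0.5023 -0.1279  0.103 ] handle slope [-0.003   0.0075] lat [0.001 0.   ] tail -0.0388 n 2538 foot z -0.0465 a -0.0411 2457 F [ 0.3 -0.2 -1.9] t 18.15
scene tip 0.1626 lat 0.0017 [(np.float64(0.08), np.float64(-0.0489), np.int64(68)), (np.float64(0.1), np.float64(-0.0491), np.int64(76)), (np.float64(0.12), np.float64(-0.0495), np.int64(74)), (np.float64(0.14), np.float64(-0.0497), np.int64(74))]
side tip 0.1676 lat -0.0089 [(np.float64(0.08), np.float64(-0.0491), np.int64(8)), (np.float64(0.1), np.float64(-0.0498), np.int64(29)), (np.float64(0.12), np.float64(-0.0499), np.int64(6)), (np.float64(0.14), np.float64(-0.0489), np.int64(12))]
scene plate [331. 214.] [553.4 284.2] [91.9 84.6] 42.4 z 0.023 case [-0.4558  0.3527]
scene plate [293. 234.] [615.7 159.5] [93.7 81.9] 27.9 z 0.023 case [-0.3186  0.3281]
scene plate [245. 251.] [660.5  16.1] [93.7 84.8] 41.2 z 0.023 case [-0.1768  0.2783]
side plate [250. 156.] [551.8 282.5] [91.1 80.3] 42.8 z 0.022 case [-0.4554  0.3504]
scene cover n 3500 angle 1.31 zmax 0.216
side cover n 4523 angle 1.272 zmax 0.215
along 0.21447896603933217 lat -0.000938722447514112
```

>>> servo_tool:
  moves:
    - [0,0,0,-0.02,0]
    - [0,0,0,-0.04,0]
    - [0,0,0,-0.0455,0]
    - [0,0,0,-0.0455,0]
    - [0,0.008,0.007,-0.0455,0]
    - [0,0.017,0.015,-0.0455,0]
    - [0,0.026,0.023,-0.0455,0]
    - [0,0.035,0.0315,-0.0455,0]
    - [0,0.044,0.04,-0.0455,0]
    - [0,0.053,0.048,-0.0455,0]
    - [0,0.062,0.056,-0.0455,0]
    - [0,0.062,0.056,-0.0455,0]

```text
t: 19.45
eef_pos: [0.5666, -0.0702, 0.0571]
tool_rot: [-1.145, 2.923, -0.0]
wrist_force: [-0.1, 0.3, -2.2]
opening: 0.0182
finger_force: 117.8
```

>>> servo_tool:
  moves:
    - [0,0.008,0.007,0,0]
    - [0,0.017,0.0155,0,0]
    - [0,0.017,0.0155,0,0]

```text
t: 19.7
eef_pos: [0.5829, -0.0551, 0.0569]
tool_rot: [-1.143, 2.924, 0.0]
wrist_force: [1.5, -0.8, -1.2]
opening: 0.0183
finger_force: 117.8
```

```bash
cat >> h.py <<'E'
def rel(xy,yawdeg):
    e=read_state()["eef_pos"];y=np.radians(yawdeg);u=np.array([np.cos(y),np.sin(y)]);d=np.array(xy)-e[:2];print("along",(d@u).round(4),"lat",(d@np.array([-u[1],u[0]])).round(4),"z",e[2].round(4))
E
python3 - <<'E'
import h; from h import *
h.h0=.7; inhand(); plates(); rel((.6615,.0162),42.6)
E
```

```text
head 0.7453 42.7 TCP [ 0.5822 -0.0558  0.0569] handle slope [0.0035 0.0088] lat [-0.0032 -0.0001] tail -0.0388 n 2573 foot z -0.0564 a -0.0439 8913 F [-0.4  0.4 -0.3] t 19.75
scene plate [331. 214.] [551.6 284.6] [91.4 86.6] 42.7 z 0.023 case [-0.4572  0.3515]
scene plate [293. 234.] [616.2 159.9] [92.1 82.9] 27.8 z 0.023 case [-0.3186  0.3288]
scene plate [248. 253.] [669.9  23.2] [94.9 83.2] 40.9 z 0.023 case [-0.1769  0.2901]
side plate [250. 156.] [553.  284.1] [93.9 81.2] 44.3 z 0.022 case [-0.4559  0.3523]
side plate [284. 175.] [617.6 159.3] [94.6 80.2] 28.9 z 0.022 case [-0.3173  0.3295]
along 0.1084 lat -0.0009 z 0.0567
```

>>> servo_tool:
  moves:
    - [0,0,0,0.004,0]
    - [0,0,0,0.008,0]
    - [0,0,0,0.014,0]
    - [0,0,0,0.022,0]
    - [0,0,0,0.035,0]
    - [0,0,0,0.05,0]
    - [0,0,0,0.05,0]
    - [0,0,0,0.05,0]

```text
t: 20.52
eef_pos: [0.5823, -0.0569, 0.1082]
tool_rot: [-1.141, 2.924, -0.003]
wrist_force: [0.3, -0.2, -2.4]
opening: 0.0184
finger_force: 117.8
```

```bash
cat >> h.py <<'E'
def carried(h):
    u=np.array([np.cos(h),np.sin(h)]);n_=np.array([-u[1],u[0]])
    for n in ["scene","side"]:
        p,R,t=cam(n);W=cloud(p,R,t);S=cv2.cvtColor(p["color"],cv2.COLOR_BGR2HSV)[...,1];e=read_state()["eef_pos"];d=W[...,:2]-e[:2];a=d@u;b=d@n_;dz=W[...,2]-e[2]
        g=(abs(b)<.07)&(dz>-.055)&(dz<-.01)&(S>80)&(a>.055)&(a<.2)
        if g.sum()<50: print(n,"none");continue
        q=np.c_[a[g],b[g],dz[g]]; r=rect(q[:,:2]); f=np.linalg.lstsq(np.c_[q[:,:2]-q[:,:2].mean(0),np.ones(len(q))],q[:,2],rcond=None)[0]
        print(n,"carried: centre along/lat mm",*r,"slopes",f.round(3),g.sum())
E
python3 - <<'E'
import h; from h import *
h.h0=.7; inhand(); carried(.7444)
ims=[]
for n in ["scene","side"]:
    p,R,t=cam(n); x=[.64,0,.05]; u,v=proj(x,p).astype(int); ims.append(cv2.resize(p["color"][v-60:v+60,u-80:u+80],(400,300),interpolation=cv2.INTER_CUBIC))
cv2.imwrite("pics/c4.png",np.hstack(ims))
E
```

```text
head 0.744 42.6 TCP [ 0.5814 -0.0567  0.1071] handle slope [-0.0021  0.0097] lat [0.0008 0.    ] tail -0.0388 n 2563 foot z -0.0443 a -0.0403 2508 F [-0.   0.4 -2.7] t 20.57
scene carried: centre along/lat mm [119.2  -1.8] [99.6 82.2] 0.6 slopes [-0.007  0.037 -0.043] 688
side carried: centre along/lat mm [121.5 -10.4] [86.  72.1] -8.9 slopes [ 0.053  0.043 -0.044] 86
```

View pics/c4.png

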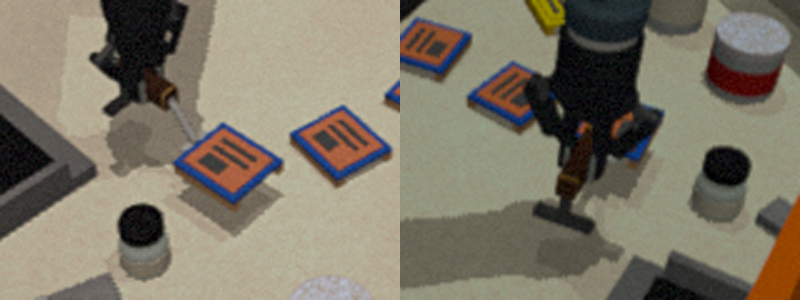

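Picture: plate sits level on the blade (scene left crop (230,163)), clear of the floor. Carry to the right bay.

>>> servo_tool:
  moves:
    - [0,-0.002,-0.002,0.005,-0.02]
    - [0,-0.007,-0.005,0.015,-0.06]
    - [0,-0.014,-0.01,0.025,-0.12]
    - [0,-0.023,-0.016,0.035,-0.19]
    - [0,-0.034,-0.023,0.045,-0.27]
    - [0,-0.045,-0.03,0.053,-0.35]
    - [0,-0.056,-0.037,0.053,-0.43]
    - [0,-0.067,-0.044,0.053,-0.51]
    - [0,-0.078,-0.051,0.053,-0.59]
    - [0,-0.089,-0.058,0.053,-0.67]
    - [0,-0.1,-0.065,0.053,-0.75]
    - [0,-0.11,-0.072,0.053,-0.83]

```text
t: 21.77
eef_pos: [0.4701, -0.1287, 0.1599]
tool_rot: [-0.142, -3.138, -0.001]
wrist_force: [0.4, 0.5, -2.9]
opening: 0.018
finger_force: 117.7
```

>>> servo_tool:
  moves:
    - [0,-0.011,-0.007,0,-0.08]
    - [0,-0.022,-0.014,0,-0.16]
    - [0,-0.033,-0.021,0,-0.24]
    - [0,-0.044,-0.028,0,-0.32]
    - [0,-0.055,-0.036,0,-0.4]
    - [0,-0.066,-0.044,0,-0.48]
    - [0,-0.077,-0.052,0,-0.56]
    - [0,-0.088,-0.06,0,-0.64]
    - [0,-0.097,-0.066,0,-0.72]
    - [0,-0.104,-0.071,0,-0.79]
    - [0,-0.109,-0.074,0,-0.84]
    - [0,-0.109,-0.074,0,-0.844]

```text
t: 22.77
eef_pos: [0.361, -0.2027, 0.1599]
tool_rot: [-1.413, -2.805, 0.0]
wrist_force: [0.5, 0.5, -3.0]
opening: 0.0184
finger_force: 117.7
```

```bash
python3 - <<'E'
import h; from h import *
h.h0=-.9; inhand(); carried(CH); print(case(read_state()["eef_pos"])); cover(); plates()
E
```

```text
head -0.9309 -53.3 TCP [ 0.3616 -0.2024  0.1599] handle slope [-0.0029  0.0088] lat [0.0021 0.0001] tail -0.0387 n 2527 foot z -0.0453 a -0.0418 2540 F [-1.   0.6 -2.8] t 22.82
scene carried: centre along/lat mm [121.2  -1.5] [91.  87.6] -0.7 slopes [ 0.001 -0.051 -0.043] 538
side carried: centre along/lat mm [121.8  -1.5] [90.6 82.5] -1.5 slopes [-0.006  0.03  -0.044] 1556
[-0.17983864 -0.09124987]
scene cover n 3681 angle 1.32 zmax 0.216
side cover n 5133 angle 1.546 zmax 0.215
scene plate [331. 214.] [551.9 285. ] [92.8 86.6] 43.1 z 0.023 case [-0.4573  0.352 ]
scene plate [293. 234.] [615.3 158.8] [94.5 82.2] 27.0 z 0.023 case [-0.3182  0.3274]
side plate [287. 175.] [616.8 159.6] [91.9 81.6] 28.8 z 0.022 case [-0.318   0.3291]
```

>>> servo_tool:
  moves:
    - [0,0,0,-0.01,0]
    - [0,0,0,-0.025,0]
    - [0,0,0,-0.045,0]
    - [0,0,0,-0.058,0]
    - [0,0.005,-0.0065,-0.06,0]
    - [0,0.012,-0.016,-0.06,0]
    - [0,0.02,-0.027,-0.06,0]
    - [0,0.028,-0.0375,-0.06,0]
    - [0,0.036,-0.048,-0.06,0]
    - [0,0.042,-0.056,-0.06,0]
    - [0,0.046,-0.0617,-0.06,0]
    - [0,0.046,-0.0617,-0.06,0]

```text
t: 24.12
eef_pos: [0.4097, -0.2659, 0.1004]
tool_rot: [1.408, 2.806, -0.001]
wrist_force: [0.4, 0.4, -3.1]
opening: 0.0185
finger_force: 117.6
```

>>> servo_tool:
  moves:
    - [0,0,0,-0.006,0]
    - [0,0,0,-0.012,0]
    - [0,0,0,-0.016,0]
    - [0,0,0,-0.019,0]
    - [0,0,0,-0.0215,0]
    - [0,0,0,-0.0215,0]
    - [0,0,0,-0.0215,0]

```text
t: 24.7
eef_pos: [0.4081, -0.2641, 0.0783]
tool_rot: [-1.408, -2.808, -0.0]
wrist_force: [-0.5, -0.3, -1.9]
opening: 0.0184
finger_force: 117.7
```

```bash
python3 - <<'E'
import h; from h import *
h.h0=-.9; inhand(); carried(CH); print(case(read_state()["eef_pos"]))
E
```

```text
head -0.9297 -53.3 TCP [ 0.4083 -0.2642  0.0785] handle slope [0.003  0.0087] lat [-0.0002 -0.    ] tail -0.0387 n 2542 foot z -0.0455 a -0.0415 2459 F [ 0.2  0.5 -0.6] t 24.75
scene carried: centre along/lat mm [130.6   3.2] [141.9 133. ] -2.7 slopes [ 0.184 -0.022 -0.02 ] 102
side carried: centre along/lat mm [131.2  -0.7] [138.1 136.5] 0.7 slopes [ 0.116  0.029 -0.038] 1751
[-0.10260551 -0.09139699]
```

>>> servo_tool:
  moves:
    - [0,-0.004,0.005,0,0]
    - [0,-0.012,0.016,0,0]
    - [0,-0.024,0.032,0,0]
    - [0,-0.036,0.048,0,0]
    - [0,-0.048,0.064,0,0]
    - [0,-0.06,0.08,0,0]
    - [0,-0.06,0.08,0.03,0]
    - [0,-0.06,0.08,0.06,0]
    - [0,-0.06,0.08,0.08,0]

```text
t: 25.6
eef_pos: [0.3475, -0.1834, 0.1601]
tool_rot: [1.407, 2.808, 0.0]
wrist_force: [0.5, 0.4, -1.3]
opening: 0.0186
finger_force: 117.8
```

>>> servo_tool:
  moves:
    - [0,0.007,0.02,0,0.12]
    - [0,0.014,0.04,0,0.24]
    - [0,0.021,0.06,0,0.36]
    - [0,0.028,0.08,0,0.48]
    - [0,0.035,0.1,0,0.6]
    - [0,0.042,0.122,0,0.72]
    - [0,0.049,0.145,0,0.84]
    - [0,0.056,0.17,0,0.96]
    - [0,0.063,0.195,0,1.08]
    - [0,0.07,0.22,0,1.2]
    - [0,0.079,0.242,0,1.32]
    - [0,0.079,0.242,0,1.42]

```text
t: 26.6
eef_pos: [0.4282, 0.0611, 0.1587]
tool_rot: [-0.777, 3.041, 0.002]
wrist_force: [0.4, -0.2, -0.8]
opening: 0.0183
finger_force: 118.0
```

>>> servo_tool:
  moves:
    - [0,0,0,-0.03,0]
    - [0,0,0,-0.055,0]
    - [0,0,0,-0.055,0]
    - [0,0,0,-0.055,0]

```text
t: 26.93
eef_pos: [0.4251, 0.058, 0.1026]
tool_rot: [0.762, -3.044, -0.002]
wrist_force: [-0.1, 0.0, -1.5]
opening: 0.0181
finger_force: 118.0
```

```bash
python3 - <<'E'
import h; from h import *
h.h0=.5; inhand(); prof(.4904); plates(); rel((.6167,.1597),28.1); cover()
E
```

```text
head 0.4901 28.1 TCP [0.4265 0.0578 0.1038] handle slope [-0.0035  0.0076] lat [-0.0074 -0.0002] tail -0.0388 n 2533 foot z -0.0464 a -0.0421 2467 F [ 0.4  0.4 -1.5] t 26.98
scene tip 0.1621 lat 0.0015 [(np.float64(0.08), np.float64(-0.049), np.int64(66)), (np.float64(0.1), np.float64(-0.0495), np.int64(64)), (np.float64(0.12), np.float64(-0.0494), np.int64(64)), (np.float64(0.14), np.float64(-0.049), np.int64(61))]
side tip 0.1635 lat -0.0019 [(np.float64(0.08), np.float64(-0.0499), np.int64(67)), (np.float64(0.1), np.float64(-0.049), np.int64(73)), (np.float64(0.12), np.float64(-0.0494), np.int64(61)), (np.float64(0.14), np.float64(-0.0498), np.int64(71))]
scene plate [331. 215.] [552.1 284.9] [92.  87.4] 41.1 z 0.023 case [-0.4571  0.3521]
scene plate [293. 234.] [615.9 159. ] [94.9 82.3] 27.4 z 0.023 case [-0.318  0.328]
side plate [288. 175.] [616.  158.2] [91.4 82.8] 31.0 z 0.022 case [-0.3173  0.3276]
along 0.2141 lat 0.0013 z 0.1048
scene cover n 3501 angle 1.31 zmax 0.216
side cover n 5374 angle 1.619 zmax 0.215
```

>>> servo_tool:
  moves:
    - [0,0,0,-0.02,0]
    - [0,0,0,-0.04,0]
    - [0,0,0,-0.047,0]
    - [0,0,0,-0.047,0]
    - [0,0.01,0.005,-0.047,0]
    - [0,0.022,0.0115,-0.047,0]
    - [0,0.034,0.018,-0.047,0]
    - [0,0.046,0.0245,-0.047,0]
    - [0,0.058,0.031,-0.047,0]
    - [0,0.07,0.0375,-0.047,0]
    - [0,0.079,0.0425,-0.047,0]
    - [0,0.086,0.0465,-0.047,0]

```text
t: 28.28
eef_pos: [0.5149, 0.1048, 0.0576]
tool_rot: [-0.762, 3.046, -0.0]
wrist_force: [1.1, -0.6, -2.1]
opening: 0.0183
finger_force: 118.0
```

>>> servo_tool:
  moves:
    - [0,0,0,0,0]
    - [0,0,0,0.004,0]
    - [0,0,0,0.008,0]
    - [0,0,0,0.014,0]
    - [0,0,0,0.022,0]
    - [0,0,0,0.035,0]
    - [0,0,0,0.05,0]
    - [0,0,0,0.05,0]
    - [0,0,0,0.05,0]

```text
t: 29.03
eef_pos: [0.514, 0.1043, 0.1075]
tool_rot: [-0.761, 3.045, -0.001]
wrist_force: [-0.1, 0.5, -2.8]
opening: 0.0182
finger_force: 117.9
```

```bash
python3 - <<'E'
import h; from h import *
h.h0=.5; inhand(); carried(.4904); plates()
E
```

```text
head 0.49 28.1 TCP [0.5132 0.1042 0.1066] handle slope [0.0008 0.0097] lat [0.0049 0.0001] tail -0.0388 n 2570 foot z -0.0445 a -0.04 2525 F [-0.2 -0.2 -3.1] t 29.08
scene carried: centre along/lat mm [121.2  -0. ] [97.5 84.8] 0.7 slopes [-0.002  0.032 -0.042] 617
side carried: centre along/lat mm [121.7 -13.6] [112.   74.1] 16.3 slopes [-0.001  0.064 -0.043] 385
scene plate [331. 215.] [552.3 284.7] [92.2 84.3] 43.2 z 0.023 case [-0.4568  0.3521]
```

>>> servo_tool:
  moves:
    - [0,-0.001,-0.002,0.005,-0.01]
    - [0,-0.003,-0.007,0.015,-0.04]
    - [0,-0.006,-0.015,0.025,-0.08]
    - [0,-0.009,-0.025,0.035,-0.14]
    - [0,-0.012,-0.036,0.045,-0.2]
    - [0,-0.015,-0.047,0.053,-0.265]
    - [0,-0.018,-0.058,0.053,-0.33]
    - [0,-0.021,-0.069,0.053,-0.395]
    - [0,-0.024,-0.08,0.053,-0.46]
    - [0,-0.027,-0.091,0.053,-0.525]
    - [0,-0.031,-0.102,0.053,-0.59]
    - [0,-0.035,-0.114,0.053,-0.655]

```text
t: 30.28
eef_pos: [0.478, -0.0108, 0.1606]
tool_rot: [0.267, 3.129, -0.0]
wrist_force: [-0.3, 0.1, -2.8]
opening: 0.0181
finger_force: 117.9
```

>>> servo_tool:
  moves:
    - [0,-0.004,-0.012,0,-0.065]
    - [0,-0.008,-0.024,0,-0.13]
    - [0,-0.012,-0.037,0,-0.2]
    - [0,-0.016,-0.05,0,-0.27]
    - [0,-0.02,-0.063,0,-0.34]
    - [0,-0.024,-0.076,0,-0.41]
    - [0,-0.028,-0.089,0,-0.48]
    - [0,-0.032,-0.102,0,-0.55]
    - [0,-0.036,-0.114,0,-0.62]
    - [0,-0.04,-0.125,0,-0.69]
    - [0,-0.042,-0.134,0,-0.74]
    - [0,-0.043,-0.138,0,-0.765]

```text
t: 31.28
eef_pos: [0.4349, -0.1493, 0.1606]
tool_rot: [1.415, 2.803, -0.001]
wrist_force: [0.2, 0.2, -1.7]
opening: 0.0183
finger_force: 117.9
```

>>> servo_tool:
  moves:
    - [0,0,0,0,0]
    - [0,0,0,0,0]
    - [0,0,0,0,0]

```text
t: 31.53
eef_pos: [0.4352, -0.1474, 0.1597]
tool_rot: [1.408, 2.808, 0.001]
wrist_force: [-0.2, -0.1, -2.5]
opening: 0.0183
finger_force: 117.9
```

```bash
cat >> h.py <<'E'
def bed():
    for n in ["scene","side"]:
        p,R,t=cam(n);W=cloud(p,R,t);S=cv2.cvtColor(p["color"],cv2.COLOR_BGR2HSV)[...,1];c=case(W)
        m=(S>80)&(W[...,2]>.033)&(W[...,2]<.05)&(c[...,0]<.078)&(c[...,0]>-.07)&(abs(c[...,1])<.143)
        for cc,q in blobs(W,m,100): print(n,"bed",cc,*rect(case(q)),np.percentile(q[:,2],[5,50,95]).round(4),len(q))
E
python3 - <<'E'
import h; from h import *
h.h0=-.9; inhand(); carried(CH); print(case(read_state()["eef_pos"])); bed()
E
```

```text
head -0.929 -53.2 TCP [ 0.4352 -0.1473  0.1595] handle slope [0.0015 0.009 ] lat [-0.0043 -0.0001] tail -0.0388 n 2555 foot z -0.0452 a -0.0413 2543 F [ 0.   0.2 -2.7] t 31.58
scene carried: centre along/lat mm [122.1  -1. ] [93.3 87.7] 0.6 slopes [-0.011 -0.038 -0.043] 591
side carried: centre along/lat mm [122.3   0.5] [90.2 83.7] -0.0 slopes [-0.007  0.032 -0.044] 1262
[-1.80535481e-01  1.05431048e-04]
side bed [334. 339.] [ 16.9 -93.5] [90.  82.2] -1.6 [0.0362 0.0394 0.042 ] 1514
```

>>> servo_tool:
  moves:
    - [0,0,0,-0.01,0]
    - [0,0,0,-0.025,0]
    - [0,0,0,-0.045,0]
    - [0,0,0,-0.058,0]
    - [0,0.005,-0.0065,-0.06,0]
    - [0,0.012,-0.016,-0.06,0]
    - [0,0.02,-0.027,-0.06,0]
    - [0,0.028,-0.0375,-0.06,0]
    - [0,0.036,-0.048,-0.06,0]
    - [0,0.042,-0.056,-0.06,0]
    - [0,0.046,-0.0617,-0.06,0]
    - [0,0.046,-0.0617,-0.06,0]

```text
t: 32.78
eef_pos: [0.4831, -0.2114, 0.1002]
tool_rot: [1.409, 2.805, -0.001]
wrist_force: [-0.1, 0.3, -2.5]
opening: 0.0184
finger_force: 117.9
```

>>> servo_tool:
  moves:
    - [0,0,0,-0.006,0]
    - [0,0,0,-0.012,0]
    - [0,0,0,-0.016,0]
    - [0,0,0,-0.019,0]
    - [0,0,0,-0.0215,0]
    - [0,0,0,-0.0215,0]
    - [0,0,0,-0.0215,0]

```text
t: 33.37
eef_pos: [0.481, -0.2091, 0.0778]
tool_rot: [-1.408, -2.808, -0.0]
wrist_force: [-0.3, 0.0, -1.9]
opening: 0.0181
finger_force: 117.9
```

>>> servo_tool:
  moves:
    - [0,-0.004,0.005,0,0]
    - [0,-0.012,0.016,0,0]
    - [0,-0.024,0.032,0,0]
    - [0,-0.036,0.048,0,0]
    - [0,-0.048,0.064,0,0]
    - [0,-0.06,0.08,0,0]
    - [0,-0.06,0.08,0.03,0]
    - [0,-0.06,0.08,0.06,0]
    - [0,-0.06,0.08,0.08,0]

```text
t: 34.12
eef_pos: [0.4208, -0.1287, 0.1599]
tool_rot: [1.407, 2.808, 0.0]
wrist_force: [1.2, -0.7, -1.8]
opening: 0.0187
finger_force: 118.0
```

```bash
python3 - <<'E'
import h; from h import *
h.h0=-.9; inhand(); bed(); plates(); cover(); prof(CH)
E
```

```text
head -0.9292 -53.2 TCP [ 0.4234 -0.13    0.1635] handle slope [0.0005 0.0053] lat [0.0032 0.0001] tail -0.0387 n 2493 foot z -0.0489 a -0.0438 2484 F [ 1.9 -0.   0.6] t 34.17
scene bed [142. 228.] [-17.9  21.7] [59.8 35. ] 56.0 [0.0356 0.0398 0.0431] 122
side bed [341. 299.] [-2.9  1. ] [83.4 49.3] -89.7 [0.0359 0.0394 0.0419] 629
side bed [333. 339.] [ 17.  -92.8] [89.8 84.4] -1.6 [0.0362 0.0392 0.0419] 1513
scene plate [330. 215.] [551.9 285.9] [91.2 87.5] 42.4 z 0.023 case [-0.458   0.3525]
scene cover n 3555 angle 1.352 zmax 0.216
side cover n 5671 angle -1.436 zmax 0.215
scene tip 0.1615 lat 0.0015 [(np.float64(0.08), np.float64(-0.0488), np.int64(66)), (np.float64(0.1), np.float64(-0.0486), np.int64(68)), (np.float64(0.12), np.float64(-0.0484), np.int64(64)), (np.float64(0.14), np.float64(-0.0489), np.int64(70))]
side tip 0.1626 lat -0.0003 [(np.float64(0.08), np.float64(-0.0498), np.int64(144)), (np.float64(0.1), np.float64(-0.05), np.int64(147)), (np.float64(0.12), np.float64(-0.0501), np.int64(155)), (np.float64(0.14), np.float64(-0.0499), np.int64(153))]
```

>>> servo_tool:
  moves:
    - [0,-0.002,0.018,0,0.12]
    - [0,-0.004,0.038,0,0.24]
    - [0,-0.006,0.06,0,0.36]
    - [0,-0.008,0.082,0,0.48]
    - [0,-0.01,0.104,0,0.6]
    - [0,-0.012,0.126,0,0.72]
    - [0,-0.014,0.148,0,0.84]
    - [0,-0.016,0.17,0,0.96]
    - [0,-0.018,0.192,0,1.08]
    - [0,-0.02,0.214,0,1.2]
    - [0,-0.022,0.236,0,1.32]
    - [0,-0.024,0.255,0,1.44]

```text
t: 35.57
eef_pos: [0.3964, 0.1268, 0.157]
tool_rot: [0.802, -3.036, -0.001]
wrist_force: [-0.4, -0.3, -1.0]
opening: 0.0181
finger_force: 118.0
```

>>> servo_tool:
  moves:
    - [0,-0.002,0.012,0,0.12]
    - [0,-0.002,0.012,0,0.239]
    - [0,-0.002,0.012,-0.02,0.239]
    - [0,-0.002,0.012,-0.04,0.239]
    - [0,-0.002,0.012,-0.055,0.239]
    - [0,-0.002,0.012,-0.055,0.239]
    - [0,-0.002,0.012,-0.055,0.239]

```text
t: 36.15
eef_pos: [0.3937, 0.1373, 0.1018]
tool_rot: [1.148, -2.92, -0.001]
wrist_force: [-0.6, 0.4, -2.0]
opening: 0.0182
finger_force: 118.1
```

```bash
python3 - <<'E'
import h; from h import *
h.h0=.7; inhand(); prof(.7487); plates(); rel((.5524,.285),42.9); bed()
E
```

```text
head 0.7491 42.9 TCP [0.3948 0.1375 0.1027] handle slope [-0.0045  0.0078] lat [-0.0052 -0.0001] tail -0.0388 n 2544 foot z -0.0462 a -0.0416 2472 F [-0.  -0.2 -0.9] t 36.2
scene tip 0.1631 lat 0.0002 [(np.float64(0.08), np.float64(-0.0492), np.int64(59)), (np.float64(0.1), np.float64(-0.0485), np.int64(60)), (np.float64(0.12), np.float64(-0.049), np.int64(63)), (np.float64(0.14), np.float64(-0.049), np.int64(63))]
side tip 0.1622 lat -0.0058 [(np.float64(0.08), np.float64(-0.0494), np.int64(42)), (np.float64(0.1), np.float64(-0.0499), np.int64(41)), (np.float64(0.12), np.float64(-0.0498), np.int64(45)), (np.float64(0.14), np.float64(-0.0492), np.int64(38))]
scene plate [330. 214.] [552.5 284.5] [92.7 84. ] 44.8 z 0.023 case [-0.4565  0.3521]
side plate [253. 156.] [552.  282.3] [88.8 79.2] 44.3 z 0.022 case [-0.4551  0.3504]
along 0.2147 lat 0.0015 z 0.1038
scene bed [143. 228.] [-18.   21.1] [62.1 34.3] 57.2 [0.0358 0.0397 0.0429] 123
side bed [341. 299.] [-2.8  0.3] [82.8 49.1] 89.9 [0.0362 0.0394 0.042 ] 645
side bed [333. 339.] [ 17.  -92.6] [89.7 82.9] -1.3 [0.0362 0.0394 0.0419] 1518
```

```bash
python3 - <<'E'
from h import *
p,R,t=cam("side"); W=cloud(p,R,t); c=case(W)
for x0 in np.arange(-.03,.08,.01):
    m=(abs(c[...,0]-x0)<.005)&(abs(c[...,1])<.03)&(W[...,2]<.12); print(round(x0,2),m.sum(),np.percentile(W[...,2][m],[10,50,90]).round(4) if m.sum() else "")
u,v=proj([*world(0,0),.04],p).astype(int); a=p["color"][v-75:v+75,u-100:u+100]
cv2.imwrite("pics/c5.png",cv2.resize(a,(800,600),interpolation=cv2.INTER_CUBIC))
E
```

```text
-0.03 79 [0.0208 0.0228 0.0392]
-0.02 104 [0.0372 0.0391 0.0412]
-0.01 111 [0.0386 0.0399 0.0414]
0.0 112 [0.0389 0.0408 0.0423]
0.01 117 [0.0388 0.0407 0.0424]
0.02 82 [0.0389 0.0406 0.0421]
0.03 0 
0.04 0 
0.05 0 
0.06 0 
0.07 0
```

View pics/c5.png

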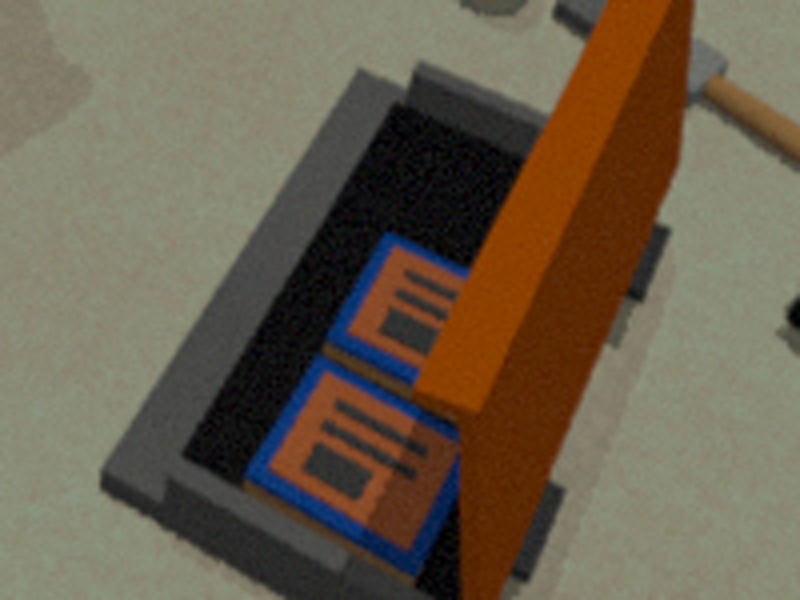

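Both plates lie flat side by side (px (350,460), (400,310)); the cover just hides the rest. Pick the last plate.

>>> servo_tool:
  moves:
    - [0,0,0,-0.02,0]
    - [0,0,0,-0.04,0]
    - [0,0,0,-0.046,0]
    - [0,0,0,-0.046,0]
    - [0,0.008,0.008,-0.046,0]
    - [0,0.018,0.0175,-0.046,0]
    - [0,0.028,0.027,-0.046,0]
    - [0,0.038,0.0365,-0.046,0]
    - [0,0.048,0.046,-0.046,0]
    - [0,0.058,0.0555,-0.046,0]
    - [0,0.065,0.062,-0.046,0]
    - [0,0.07,0.0665,-0.046,0]

```text
t: 37.55
eef_pos: [0.4672, 0.2055, 0.0579]
tool_rot: [-1.149, 2.921, -0.0]
wrist_force: [-0.1, -0.1, -0.9]
opening: 0.018
finger_force: 118.1
```

>>> servo_tool:
  moves:
    - [0,0,0,0,0]
    - [0,0,0,0.004,0]
    - [0,0,0,0.008,0]
    - [0,0,0,0.014,0]
    - [0,0,0,0.022,0]
    - [0,0,0,0.035,0]
    - [0,0,0,0.05,0]
    - [0,0,0,0.05,0]
    - [0,0,0,0.05,0]

```text
t: 38.3
eef_pos: [0.466, 0.2042, 0.1079]
tool_rot: [-1.148, 2.921, -0.0]
wrist_force: [0.4, -0.3, -3.2]
opening: 0.0183
finger_force: 117.9
```

```bash
python3 - <<'E'
import h; from h import *
h.h0=.7; inhand(); carried(.7487)
E
```

```text
head 0.749 42.9 TCP [0.4652 0.204  0.107 ] handle slope [-0.0027  0.0096] lat [-0.0004 -0.    ] tail -0.0388 n 2571 foot z -0.0445 a -0.04 2500 F [ 0.3  0.3 -3.5] t 38.35
scene carried: centre along/lat mm [119.3   0. ] [98.1 87.2] 0.5 slopes [-0.002  0.042 -0.043] 566
side carried: centre along/lat mm [114.3  -7.2] [93.9 81.2] 9.4 slopes [ 0.013  0.06  -0.044] 279
```

>>> servo_tool:
  moves:
    - [0,0,-0.002,0.005,-0.01]
    - [0,0.001,-0.007,0.015,-0.04]
    - [0,0.002,-0.015,0.025,-0.08]
    - [0,0.004,-0.025,0.035,-0.14]
    - [0,0.006,-0.036,0.045,-0.2]
    - [0,0.008,-0.048,0.053,-0.27]
    - [0,0.01,-0.06,0.053,-0.34]
    - [0,0.012,-0.072,0.053,-0.41]
    - [0,0.014,-0.084,0.053,-0.48]
    - [0,0.016,-0.096,0.053,-0.55]
    - [0,0.018,-0.108,0.053,-0.62]
    - [0,0.02,-0.12,0.053,-0.69]

```text
t: 39.45
eef_pos: [0.4856, 0.0828, 0.161]
tool_rot: [-0.083, 3.139, -0.0]
wrist_force: [0.4, 0.0, -2.8]
opening: 0.0178
finger_force: 117.8
```

>>> servo_tool:
  moves:
    - [0,0.002,-0.012,0,-0.07]
    - [0,0.004,-0.024,0,-0.14]
    - [0,0.006,-0.036,0,-0.21]
    - [0,0.008,-0.048,0,-0.28]
    - [0,0.01,-0.06,0,-0.35]
    - [0,0.012,-0.072,0,-0.42]
    - [0,0.014,-0.084,0,-0.49]
    - [0,0.016,-0.096,0,-0.56]
    - [0,0.018,-0.108,0,-0.63]
    - [0,0.02,-0.12,0,-0.7]
    - [0,0.022,-0.132,0,-0.77]
    - [0,0.0235,-0.144,0,-0.84]

```text
t: 40.45
eef_pos: [0.509, -0.0612, 0.161]
tool_rot: [1.204, 2.9, 0.001]
wrist_force: [0.1, -0.6, -2.6]
opening: 0.0181
finger_force: 117.8
```

>>> servo_tool:
  moves:
    - [0,0.001,-0.012,0,-0.06]
    - [0,0.0015,-0.022,0,-0.11]
    - [0,0.002,-0.029,0,-0.14]
    - [0,0.002,-0.0315,0,-0.149]
    - [0,0.002,-0.0315,0,-0.149]
    - [0,0.002,-0.0315,0,-0.149]
    - [0,0.002,-0.0315,0,-0.149]

```text
t: 41.03
eef_pos: [0.5105, -0.0909, 0.1599]
tool_rot: [-1.407, -2.809, -0.001]
wrist_force: [0.2, 0.3, -2.7]
opening: 0.0182
finger_force: 117.8
```

```bash
python3 - <<'E'
import h; from h import *
h.h0=-.9; inhand(); carried(CH); print(case(read_state()["eef_pos"]))
E
```

```text
head -0.929 -53.2 TCP [ 0.5106 -0.0908  0.1599] handle slope [0.0002 0.0089] lat [-0.0004 -0.    ] tail -0.0388 n 2546 foot z -0.0452 a -0.0416 2512 F [ 0.5  0.3 -3.6] t 41.08
scene carried: centre along/lat mm [121.6  -0.8] [91.4 90. ] 1.3 slopes [-0.01  -0.041 -0.043] 664
side carried: centre along/lat mm [122.2   0.4] [91.2 85. ] -0.8 slopes [-0.006  0.038 -0.044] 1026
[-0.18067667  0.09422319]
```

>>> servo_tool:
  moves:
    - [0,0,0,-0.01,0]
    - [0,0,0,-0.025,0]
    - [0,0,0,-0.045,0]
    - [0,0,0,-0.058,0]
    - [0,0.005,-0.0065,-0.06,0]
    - [0,0.012,-0.016,-0.06,0]
    - [0,0.02,-0.027,-0.06,0]
    - [0,0.028,-0.0375,-0.06,0]
    - [0,0.036,-0.048,-0.06,0]
    - [0,0.042,-0.056,-0.06,0]
    - [0,0.046,-0.0617,-0.06,0]
    - [0,0.046,-0.0617,-0.06,0]

```text
t: 42.18
eef_pos: [0.5585, -0.155, 0.1005]
tool_rot: [1.409, 2.805, -0.0]
wrist_force: [0.3, 1.0, -4.1]
opening: 0.0181
finger_force: 117.7
```

>>> servo_tool:
  moves:
    - [0,0,0,-0.006,0]
    - [0,0,0,-0.012,0]
    - [0,0,0,-0.016,0]
    - [0,0,0,-0.019,0]
    - [0,0,0,-0.0215,0]
    - [0,0,0,-0.0215,0]
    - [0,0,0,-0.0215,0]

```text
t: 42.77
eef_pos: [0.5567, -0.1529, 0.0784]
tool_rot: [1.408, 2.808, 0.0]
wrist_force: [-0.1, -0.5, -1.5]
opening: 0.0181
finger_force: 117.8
```

>>> servo_tool:
  moves:
    - [0,-0.004,0.005,0,0]
    - [0,-0.012,0.016,0,0]
    - [0,-0.024,0.032,0,0]
    - [0,-0.036,0.048,0,0]
    - [0,-0.048,0.064,0,0]
    - [0,-0.06,0.08,0,0]
    - [0,-0.06,0.08,0.03,0]
    - [0,-0.06,0.08,0.06,0]
    - [0,-0.06,0.08,0.08,0]

```text
t: 43.52
eef_pos: [0.4965, -0.0724, 0.1607]
tool_rot: [1.406, 2.807, 0.001]
wrist_force: [0.9, -0.3, -1.2]
opening: 0.0184
finger_force: 118.0
```

```bash
python3 - <<'E'
import h; from h import *
h.h0=-.9; inhand(); bed(); prof(CH)
p,R,t=cam("side"); u,v=proj([*world(0,0),.04],p).astype(int); a=p["color"][v-75:v+75,u-100:u+100]
cv2.imwrite("pics/c6.png",cv2.resize(a,(600,450),interpolation=cv2.INTER_CUBIC))
E
```

```text
head -0.9291 -53.2 TCP [ 0.4992 -0.0733  0.1645] handle slope [0.0006 0.005 ] lat [0.0009 0.    ] tail -0.0387 n 2499 foot z -0.0491 a -0.0436 2485 F [1.1 0.  1.9] t 43.57
scene bed [149. 243.] [14.7 61.8] [149.1  89.1] 88.2 [0.0359 0.0402 0.0438] 651
side bed [357. 269.] [-3.2 93.9] [83.4 49. ] -90.0 [0.036  0.0393 0.0423] 531
side bed [341. 299.] [-2.9  0. ] [81.9 49.4] 89.9 [0.036  0.0394 0.042 ] 641
side bed [333. 339.] [ 16.9 -92.7] [90.  82.9] -1.0 [0.0362 0.0393 0.0418] 1507
scene tip 0.1629 lat 0.0026 [(np.float64(0.08), np.float64(-0.0467), np.int64(69)), (np.float64(0.1), np.float64(-0.0464), np.int64(76)), (np.float64(0.12), np.float64(-0.046), np.int64(75)), (np.float64(0.14), np.float64(-0.0464), np.int64(78))]
side tip 0.1635 lat -0.0 [(np.float64(0.08), np.float64(-0.0483), np.int64(125)), (np.float64(0.1), np.float64(-0.0485), np.int64(119)), (np.float64(0.12), np.float64(-0.0482), np.int64(127)), (np.float64(0.14), np.float64(-0.0484), np.int64(130))]
```

View pics/c6.png

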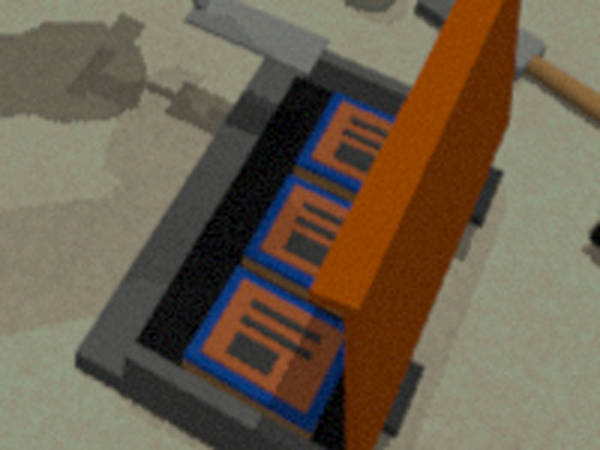

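All three plates lie flat in the bays (px (250,340), (310,230), (360,145)). Now return the spatula to its mat.

>>> servo_tool:
  moves:
    - [0,0,0.015,0,0.05]
    - [0,0,0.045,0,0.17]
    - [0,0,0.075,0,0.29]
    - [0,0,0.105,0,0.41]
    - [0,0,0.135,0,0.53]
    - [0,0,0.165,0,0.65]
    - [0,0,0.195,0,0.77]
    - [0,0,0.225,0,0.89]
    - [0,0,0.255,0,1.01]
    - [0,0,0.285,0,1.13]
    - [0,0,0.315,0,1.25]
    - [0,0,0.345,0,1.37]

```text
t: 44.82
eef_pos: [0.4952, 0.2729, 0.1563]
tool_rot: [0.694, -3.06, 0.001]
wrist_force: [0.9, 0.2, -1.4]
opening: 0.0181
finger_force: 118.0
```

>>> servo_tool:
  moves:
    - [0,0,0.03,0,0.1]
    - [0,0,0.06,0,0.2]
    - [0,0,0.085,0,0.2]
    - [0,0,0.101,0,0.2]
    - [0,0,0.101,-0.03,0.2]
    - [0,0,0.101,-0.05,0.2]
    - [0,0,0.101,-0.05,0.2]
    - [0,0,0.101,-0.05,0.2]

```text
t: 45.48
eef_pos: [0.4944, 0.3716, 0.1055]
tool_rot: [0.986, -2.976, 0.002]
wrist_force: [0.6, 0.3, -1.2]
opening: 0.0183
finger_force: 118.0
```

```bash
python3 - <<'E'
import h; from h import *
h.h0=.6; inhand(); prof(.6423); rel((.535,.4025),36.8)
E
```

```text
head 0.6399 36.7 TCP [0.4958 0.3722 0.1074] handle slope [-0.0056  0.0069] lat [-0.0023 -0.0001] tail -0.0388 n 2524 foot z -0.047 a -0.0424 2466 F [ 0.3 -0.  -1. ] t 45.53
scene tip 0.1612 lat 0.0006 [(np.float64(0.08), np.float64(-0.05), np.int64(68)), (np.float64(0.1), np.float64(-0.0501), np.int64(65)), (np.float64(0.12), np.float64(-0.0503), np.int64(72)), (np.float64(0.14), np.float64(-0.0502), np.int64(71))]
side tip 0.164 lat -0.003 [(np.float64(0.08), np.float64(-0.0502), np.int64(35)), (np.float64(0.1), np.float64(-0.0496), np.int64(38)), (np.float64(0.12), np.float64(-0.0498), np.int64(40)), (np.float64(0.14), np.float64(-0.0497), np.int64(39))]
along 0.0478 lat 0.001 z 0.1094
```

>>> servo_tool:
  moves:
    - [0,0,0,-0.02,0]
    - [0,0,0,-0.04,0]
    - [0,0,0,-0.05,0]
    - [0,0,0,-0.052,0]
    - [0,0,0,-0.052,0]
    - [0,0,0,-0.052,0]

```text
t: 46.13
eef_pos: [0.4973, 0.3732, 0.0574]
tool_rot: [-0.988, 2.981, 0.001]
wrist_force: [0.0, -0.5, -1.4]
opening: 0.0178
finger_force: 118.1
```

>>> servo_tool:
  moves:
    - [0,0,0,-0.001,0]
    - [20,0,0,-0.001,0]
    - [45,0,0,-0.001,0]
    - [45,0,0,-0.001,0]
    - [45,0,0,-0.001,0]
  newtons: 20

```text
t: 46.55
eef_pos: [0.4968, 0.373, 0.0556]
tool_rot: [-0.988, 2.982, 0.0]
wrist_force: [-0.5, -0.4, 0.5]
opening: 0.0384
finger_force: 0.0
```

>>> servo_tool:
  moves:
    - [45,0,0,0.01,0]
    - [45,0,0,0.04,0]
    - [45,0,0,0.08,0]
    - [45,0,0,0.12,0]
    - [45,0,0,0.16,0]
    - [45,0,0,0.2,0]
    - [45,0,0,0.2,0]
    - [45,0,0,0.2,0]

```text
t: 47.22
eef_pos: [0.4984, 0.374, 0.2598]
tool_rot: [-0.986, 2.975, 0.003]
wrist_force: [-0.3, 0.1, -0.3]
opening: 0.0388
finger_force: 0.0
```

```bash
python3 - <<'E'
from h import *
p,W=wristfit("wr7.png")
m=(p["color"].max(-1)<60)&(W[...,2]<.006)&(W[...,0]>.4)&(W[...,0]<.66)&(W[...,1]>.3)&(W[...,1]<.5)
print("mat all",rect(W[m][:,:2]))
E
```

```text
plate [ 91. 269.] 2312 (array([755. , 310.4]), array([89.5, 82.6]), 84.7) [0.015 0.018 0.02 ]
mat [255. 163.] 6564 (array([535. , 402.9]), array([238.1,  73.5]), 36.8) [0.002 0.003 0.004]
handle [254. 155.] 1738 (array([494.9, 371.6]), array([85.4, 20.2]), 36.8) [0.064 0.065 0.066]
blade [254. 237.] 2242 (array([588.7, 442.3]), array([101. ,  41.6]), 36.7) [0.005 0.006 0.007]
47.2667 [0.4973 0.3733 0.257 ] [-9.870e-01  2.979e+00  1.000e-03] [-0.4 -0.  -1.1] 0.03834988728733812
mat all (array([501.7, 447.5]), array([238.1, 184.7]), 36.8)
```

View pics/wr7.png

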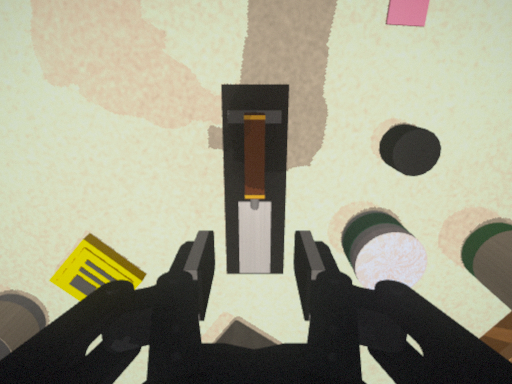

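Spatula lies lengthwise on its mat (blade (255,237)), 9 mm off centre. Now to the back of the cover with shut fingers.

>>> servo_tool:
  moves:
    - [0,0.002,-0.015,0.01,-0.05]
    - [0,0.004,-0.045,0.02,-0.15]
    - [0,0.006,-0.08,0.025,-0.25]
    - [0,0.008,-0.115,0.025,-0.35]
    - [0,0.01,-0.15,0.025,-0.45]
    - [0,0.012,-0.185,0.025,-0.55]
    - [0,0.014,-0.22,0.025,-0.65]
    - [0,0.016,-0.255,0.025,-0.75]
    - [0,0.018,-0.29,0.025,-0.85]
    - [0,0.02,-0.325,0.025,-0.95]
    - [0,0.022,-0.36,0.025,-1.05]
    - [0,0.024,-0.395,0.025,-1.15]

```text
t: 48.27
eef_pos: [0.5191, -0.0235, 0.2784]
tool_rot: [-0.799, -3.034, 0.0]
wrist_force: [1.6, 1.0, -1.2]
opening: -0.0002
finger_force: 0.0
```

>>> servo_tool:
  moves:
    - [0,0.002,-0.03,0,-0.1]
    - [0,0.004,-0.06,0,-0.2]
    - [0,0.006,-0.09,0,-0.3]
    - [0,0.008,-0.12,0,-0.4]
    - [0,0.01,-0.15,0,-0.421]
    - [0,0.012,-0.18,0,-0.421]
    - [0,0.014,-0.21,0,-0.421]
    - [0,0.016,-0.24,0,-0.421]
    - [0,0.018,-0.27,0,-0.421]
    - [0,0.02,-0.3,0,-0.421]
    - [0,0.022,-0.33,0,-0.421]
    - [0,0.024,-0.36,0,-0.421]

```text
t: 49.27
eef_pos: [0.5436, -0.3828, 0.278]
tool_rot: [-1.408, -2.804, -0.002]
wrist_force: [1.2, 0.0, 1.7]
opening: 0.0001
finger_force: 0.0
```

>>> servo_tool:
  moves:
    - [0,0,-0.014,0,0]
    - [0,0,-0.014,0,0]
    - [0,0,-0.014,0,0]

```text
t: 49.52
eef_pos: [0.5438, -0.396, 0.2779]
tool_rot: [-1.41, -2.803, -0.002]
wrist_force: [-0.0, 0.6, -0.2]
opening: -0.0002
finger_force: 0.0
```

```bash
python3 - <<'E'
from h import *
s=read_state();print(s["eef_pos"].round(4),s["tool_rot"].round(3),case(s["eef_pos"]).round(4),s["opening"],s["qpos"].round(2))
cover()
E
```

```text
[ 0.5438 -0.396   0.2779] [-1.410e+00 -2.803e+00 -2.000e-03] [ 0.0839 -0.0615] -0.0002032496493786275 [-0.72  0.6   0.51  1.48  0.    0.21]
scene cover n 3733 angle 1.532 zmax 0.216
side cover n 5018 angle -1.377 zmax 0.215
```

>>> servo_tool:
  moves:
    - [0,0.004,-0.005,0,0]
    - [0,0.004,-0.005,-0.02,0]
    - [0,0.004,-0.005,-0.04,0]
    - [0,0.004,-0.005,-0.06,0]
    - [0,0.004,-0.005,-0.08,0]
    - [0,0.004,-0.005,-0.08,0]

```text
t: 50.12
eef_pos: [0.5468, -0.3975, 0.1957]
tool_rot: [-1.404, -2.801, -0.004]
wrist_force: [-1.7, 0.8, -0.9]
opening: 0.0004
finger_force: 0.0
```

>>> servo_tool:
  moves:
    - [0,-0.006,0.008,0,0]
    - [0,-0.012,0.016,0,0]
    - [0,-0.018,0.024,0,0]
    - [0,-0.024,0.032,0,0]
    - [0,-0.03,0.04,0,0]
    - [0,-0.036,0.048,0,0]
    - [0,-0.042,0.056,0,0]
    - [0,-0.048,0.064,0,0]
    - [0,-0.054,0.072,0,0]
    - [0,-0.06,0.08,0,0]
    - [0,-0.066,0.088,0,0]
    - [0,-0.066,0.088,0,0]

```text
t: 51.12
eef_pos: [0.4821, -0.3109, 0.2019]
tool_rot: [1.407, 2.809, 0.001]
wrist_force: [0.0, 0.3, -0.0]
opening: -0.0001
finger_force: 0.0
```

```bash
python3 - <<'E'
from h import *
s=read_state();print(s["eef_pos"].round(4),case(s["eef_pos"]).round(4),s["wrist_force"].round(1))
cover()
E
```

```text
[ 0.4821 -0.3109  0.2019] [-0.0213 -0.0601] [ 0.   0.3 -0. ]
scene cover n 4802 angle 0.884 zmax 0.181
side cover n 8601 angle 0.889 zmax 0.18
```

>>> servo_tool:
  moves:
    - [0,0,0,-0.01,0]
    - [0,0,0,-0.022,0]
    - [0,0,0,-0.034,0]
    - [0,0,0,-0.046,0]
    - [0,0,0,-0.058,0]
    - [0,0,0,-0.07,0]
    - [0,0,0,-0.082,0]
    - [0,0,0,-0.094,0]
    - [0,0,0,-0.104,0]
    - [0,0,0,-0.112,0]
    - [0,0,0,-0.116,0]
    - [0,0,0,-0.116,0]

```text
t: 52.22
eef_pos: [0.4822, -0.3128, 0.0833]
tool_rot: [-1.409, -2.806, -0.001]
wrist_force: [0.9, 0.5, -0.7]
opening: -0.0002
finger_force: 0.0
```

>>> servo_tool:
  moves:
    - [0,0,0,-0.003,0]
    - [0,0,0,-0.006,0]
    - [0,0,0,-0.008,0]
    - [0,0,0,-0.008,0]

```text
t: 52.55
eef_pos: [0.4832, -0.3136, 0.078]
tool_rot: [1.409, 2.806, -0.001]
wrist_force: [-2.6, 1.6, 7.8]
opening: 0.0001
finger_force: 4.3
```

```bash
python3 - <<'E'
from h import *
s=read_state();print(s["eef_pos"].round(4),case(s["eef_pos"]).round(4),s["wrist_force"].round(1))
cover()
E
```

```text
[ 0.4832 -0.3136  0.078 ] [-0.0184 -0.0608] [-2.6  1.6  7.8]
scene cover n 4135 angle 0.013 zmax 0.064
side cover n 6329 angle 0.019 zmax 0.146
```

Force shows the cover is down on its stop. Retreat up and away, then verify.

>>> servo_tool:
  moves:
    - [0,0,0,0.02,0]
    - [0,0,0,0.06,0]
    - [0,-0.01,0.03,0.1,0]
    - [0,-0.02,0.06,0.14,0]
    - [0,-0.03,0.09,0.16,0]
    - [0,-0.04,0.12,0.16,0]
    - [0,-0.05,0.15,0.16,0]
    - [0,-0.05,0.15,0.16,0]
    - [0,-0.05,0.15,0.16,0]
    - [0,-0.05,0.15,0.16,0]

```text
t: 53.48
eef_pos: [0.4331, -0.1634, 0.2366]
tool_rot: [1.409, 2.806, -0.001]
wrist_force: [-0.1, -0.4, -0.4]
opening: 0.0002
finger_force: 0.0
```

```bash
python3 - <<'E'
from h import *
cover()
for n in ["scene","side"]:
    p,R,t=cam(n);W=cloud(p,R,t);hsv=cv2.cvtColor(p["color"],cv2.COLOR_BGR2HSV);H,S,V=[hsv[...,i].astype(int) for i in range(3)]
    m=(V<60)&(W[...,2]<.012)&(abs(W[...,0]-.53)<.13)&(abs(W[...,1]-.4)<.1)
    for c,q in blobs(W,m,100): print(n,"mat",rect(q[:,:2]))
    m=(S>120)&(H<25)&(W[...,2]>.045)&(W[...,2]<.08)&(abs(W[...,0]-.5)<.1)&(abs(W[...,1]-.37)<.1)
    for c,q in blobs(W,m,20): print(n,"handle",rect(q[:,:2]))
    for l in ["ink_tin_green","ink_jar","loupe"]:
        d=look_for(l,p)[:1]; print(l,[w(k["point"],R,t).round(3) for k in d])
    cv2.imwrite(f"pics/{n}9.png",p["color"])
a=cv2.imread("pics/scene9.png");b=cv2.imread("pics/side9.png"); cv2.imwrite("pics/both9.png",cv2.resize(np.hstack([a,b]),(800,300)))
E
```

```text
scene cover n 4378 angle 0.004 zmax 0.063
side cover n 7790 angle 0.0 zmax 0.06
scene mat (array([535.8, 398.1]), array([237.4,  72.3]), 36.2)
scene mat (array([565.4, 461.5]), array([133.1,  40.6]), 21.3)
scene mat (array([640.9, 389.9]), array([116.4,  61.7]), 73.8)
scene handle (array([496.5, 370.4]), array([85.6, 22.8]), 35.5)
ink_tin_green [array([0.521, 0.553, 0.061])]
ink_jar [array([ 0.757, -0.075,  0.052])]
loupe [array([0.407, 0.506, 0.037])]
side mat (array([536.5, 396.7]), array([238.5,  73.7]), 34.4)
side handle (array([495.7, 369.9]), array([88.6, 20.8]), 36.9)
ink_tin_green []
ink_jar [array([ 0.736, -0.084,  0.049])]
loupe [array([0.393, 0.494, 0.034])]
```

View pics/both9.png

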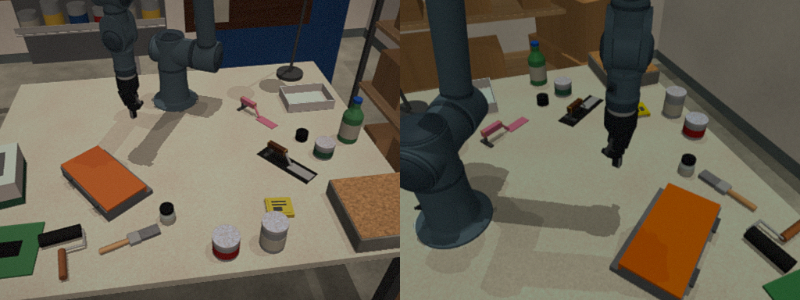

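Cover shut (left (107,180)), spatula on its mat (290,163), bystanders in place, arm clear.

```bash
python3 -c "
from cell import *
print(sign_off())"
```

```text
the job is handed in; nothing more can be done
None
```

The job is handed in, with no verdict returned: all three plates lie flat in the case, the cover is shut, the spatula is back on its mat about 9 mm off centre, and the green tin, jar and loupe still stand where they were.

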